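# Mark the roller weights in the hand press

## Robot

A 6-joint arm with a two-finger parallel gripper is mounted at the origin on the work surface. World frame = base frame: x ahead of the robot, y to its left, z up, the work surface at z = 0. Lengths are in m, angles in rad, forces in N, time in s.
With the tool pointing down it reaches from about 0.35 to 0.975 m from the base axis. Payload 4.9 kg.
Tool frame: the origin (TCP) lies at the very end of the fingers, on their centre line; the grasp point (between the pads) lies 19 mm behind it; z points along the fingers, y is the direction in which the jaws open and shut (so a half turn about z gives the same grasp; the last joint's range is limited). The gripper opens to 85 mm and grips with 20 to 120 N. Pads are 22 mm wide; open, the fingers measure 114 mm over their backs; the gripper's body (76 mm by 85 mm) begins 54 mm behind the grasp point. The pads swing forward as they close: fully open they stand 13 mm farther back than shut.
Start: joints at [-1.286, 0.053, 1.613, -0, 1.476, -0.119], TCP at [0.246, -0.575, 0.231] pointing down, gripper open.
Joint ranges: [-3.01, 3.01], [-1.01, 2.22], [0.06, 2.58], [-1.02, 4.17], [0.09, 2.62], [-3.14, 3.14]. Speed limits (rad/s): [2.57, 2.57, 3.14, 3.14, 3.14, 3.14].

## Interface

Orientations are given as a unit quaternion [w, x, y, z].
In Python, from plant import monitor, eyes, manip gives the robot as it stands.
- The arm moves only by the tool step_arm, never from a script. Its argument "motion" is a list of rows, each a list of 7 numbers: the shift along the world's x, y, z scaled (see below), then the turn, a rotation vector about the world's x, y, z scaled (see below), then the closure in counts, from 0 (fully open) to 255 (shut). In form: [[x, y, z, ax, ay, az, grip], ...]. A call has 1 to 10 rows; each row is the pose to reach, as a shift and turn from the pose commanded when the call began; what a row does not reach only later rows make up. The controller multiplies each number of a shift by 0.5 m and each number of a turn by 1.5 rad. A row lasts 1/10 s, in which the tool goes at most 50 mm and 8.59 degrees, less where a joint would pass 70% of its speed; a pose out of reach is approached as far as the arm can. A call with a number of a shift or a turn outside -1 to 1 is refused whole. A call with a gripper value outside its range is refused whole. The fingers move at their own pace and stop on an object; the grip force is fixed at half the most. Time passes only in rows, so rows that repeat a pose let the fingers close. It gives the time, the measured TCP pose, the force and the opening at its end, in the units of the state.
- monitor.state(): the state, without advancing time (a new reading comes with each control period).
- eyes.grab_frame(name): name is "scene" or "top"; returns a dict with "pixels" (480x640x3 uint8, red, green, blue), "mtx" (3x3 intrinsics, pixels), "rvec" (rotation vector, rad) and "tvec" (3), from world to camera coordinates, as OpenCV has them. Camera axes: x right, y down, z forward; pixel columns grow to the right and rows downward; lengths in m; the calibration is good to about 2 mm. A picture is of the moment at which its call begins. There is no depth.
- manip.job_done(): hands the job in, once; it reports no verdict.
Trained networks look in the newest picture that a camera, given by its name, has taken for a name from the list of things; names that differ only in an ending like _2 or _b are one class to them, and where a whole thing is asked for, a point or a joint stands for the part that bears it (a point fixed in the world has none). Each returns a list of dicts, best first, with "p" (0 to 1); they miss things now and then, are a little off and sometimes report something else, mostly with a low value. They report only what shows in the picture. A call takes as long as a camera call. They do not tell look-alikes from the thing itself.
- eyes.look_for(name, camera): "box" ([centre column, centre row, width, height] in pixels, round what is visible of it).
- eyes.pinpoint(name, camera): "uv" ([column, row] in pixels: a listed point, or the origin of a listed thing).
The state is a dict: "time": time; "joint_pos": joint angles; "joint_vel": joint speeds; "joint_efforts": joint torques, N m; "tool_pos": TCP position; "tool_rot": TCP orientation; "contact_force": force on the tool from outside, world axes, zero at the start; "ft_torque": the same for the moment, N m; "gripper_width": opening from 0.0 (shut) to 1.0 (fully open).
Only numpy, scipy, OpenCV 4.12 (cv2) and the standard library are available. Lean on these libraries where they do the work, as an engineer would, in place of code of your own. Each camera call takes 0.05 s, during which the arm holds its last target.

## Task

Mark all the roller weights from the rubber mat in the hand press: pull the press's slide out to its stop, stand each roller flat in a pocket of its own, push the slide fully home, and give the plunger two full strokes down to its stop, letting it spring right up after each. Then pull the slide out to its stop again, stand all the rollers upright on the floor of the red tray, and leave the slide pushed fully home. Never work the plunger while the slide is open, and leave the other things on the bench where they are.

Things in the scene. Friction and masses are not known exactly. Their poses are not given: they have to be found in the camera images.
- slide (a joint): Travel of the press's loading slide in m: 0 = fully home inside the press, 0.100 = pulled out to its stop, towards the front of the press (the press's -x, roughly towards the robot). A light return spring (2.5 N at the stop) and stiff rails (5 N of friction): it stays where it is left; pulling takes up to 8 N.
- plunger (a joint): Travel of the press's spring plunger in m: 0 = up, 0.022 = down on its stop. About 5 N to start, 12 N at the stop; it springs up by itself.
- press: Grey hand marking press, fixed to the bench: a low bridge 110 (x) x 210 (y) x 80 mm high, open at front and back, with a spring plunger standing out of its top centre. Origin: bench level under the plunger axis; -x is its front, z up.
- plunger_top (a point): Centre of the top of the plunger's black round head (48 mm across, 14 mm thick), 120 mm above the bench when up; moves with the plunger. Push it straight down.
- slide_grip (a point): Centre of the top of the slide's black upright grip tab: 26 mm (x) x 14 mm (y) x 43 mm high, top 55 mm above the bench, standing at the front end of the slide; pinch it across y from above. Moves with the slide; axes as the press. At home it stands 85 mm in front of the plunger axis, 30 mm clear of the bridge.
- pocket_left (a point): Centre of the floor of the +y pocket of the slide. The slide is a flat steel plate 155 x 170 mm, upper face 12 mm above the bench, with three square pockets 35 x 35 mm in a row along y, 60 mm apart, with aluminium rims 5 mm high. At home the pockets lie hidden under the bridge; pulled out they are 100 mm in front of the plunger axis. Moves with the slide; axes as the press.
- pocket_middle (a point): The same for the middle pocket.
- pocket_right (a point): The same for the -y pocket.
- tray: Red plastic tray, fixed, 200 (x) x 150 (y) x 26 mm high, walls 4 mm, floor 4 mm thick, open at the top: the place for finished rollers. Origin: centre of its underside.
- mat: Flat black rubber mat, fixed, 200 (x) x 150 (y) x 3 mm, on which the rollers stand at the start. Origin: centre of its underside.
- roller_a: Scooter roller weight: plain white nylon cylinder with a brass core, 28 mm across, 20 mm high, 60 g, standing on end. Origin: centre of its underside, z along its axis. Two or three of these identical rollers are present.
- roller_b: Another roller, identical. May be absent.
- roller_c: Another roller, identical. May be absent.
- spray_can: Blue spray can, 64 mm across, 190 mm high, loose; bystander. Origin: centre of its underside.
- clutch_basket: Aluminium clutch basket, 110 mm across, 44 mm high, loose; bystander. Origin: centre of its underside.
- oil_filter: Yellow oil filter, 48 mm across, 48 mm high, loose; bystander. Origin: centre of its underside.
- screwdriver: Screwdriver lying on the bench; bystander.
Not all that is in view belongs to the job. Leave any blue look-alike of the roller_c alone.

How it is judged:
On the way, in this order (a step that is already met when the one before it is completed fails the run):
1. the slide is pulled out to its stop (value of joint slide above 0.095 m), for 0.2 s.
2. every roller stands in a pocket and the slide is fully home (value of joint slide below 0.004 m and ((horizontal distance between roller_a and pocket_left below 0.006 m and z of roller_a in the frame of pocket_left between -0.003 and 0.003 m and angle between the z axis of roller_a and the z axis of pocket_left, either way round below 0.1 rad) or (horizontal distance between roller_a and pocket_middle below 0.006 m and z of roller_a in the frame of pocket_middle between -0.003 and 0.003 m and angle between the z axis of roller_a and the z axis of pocket_middle, either way round below 0.1 rad) or (horizontal distance between roller_a and pocket_right below 0.006 m and z of roller_a in the frame of pocket_right between -0.003 and 0.003 m and angle between the z axis of roller_a and the z axis of pocket_right, either way round below 0.1 rad)) and ((horizontal distance between roller_b and pocket_left below 0.006 m and z of roller_b in the frame of pocket_left between -0.003 and 0.003 m and angle between the z axis of roller_b and the z axis of pocket_left, either way round below 0.1 rad) or (horizontal distance between roller_b and pocket_middle below 0.006 m and z of roller_b in the frame of pocket_middle between -0.003 and 0.003 m and angle between the z axis of roller_b and the z axis of pocket_middle, either way round below 0.1 rad) or (horizontal distance between roller_b and pocket_right below 0.006 m and z of roller_b in the frame of pocket_right between -0.003 and 0.003 m and angle between the z axis of roller_b and the z axis of pocket_right, either way round below 0.1 rad)) and ((horizontal distance between roller_c and pocket_left below 0.006 m and z of roller_c in the frame of pocket_left between -0.003 and 0.003 m and angle between the z axis of roller_c and the z axis of pocket_left, either way round below 0.1 rad) or (horizontal distance between roller_c and pocket_middle below 0.006 m and z of roller_c in the frame of pocket_middle between -0.003 and 0.003 m and angle between the z axis of roller_c and the z axis of pocket_middle, either way round below 0.1 rad) or (horizontal distance between roller_c and pocket_right below 0.006 m and z of roller_c in the frame of pocket_right between -0.003 and 0.003 m and angle between the z axis of roller_c and the z axis of pocket_right, either way round below 0.1 rad))), for 0.2 s.
3. first stroke: the plunger is down on its stop, with the slide home and every roller in a pocket (all of step 2 and value of joint plunger above 0.02 m), for 0.1 s.
4. the plunger has sprung up again (value of joint plunger below 0.003 m), for 0.1 s.
5. second stroke: the plunger is down on its stop, with the slide home and every roller in a pocket (all of step 3), for 0.1 s.
6. the plunger has sprung up again (value of joint plunger below 0.003 m), for 0.1 s.
7. the slide is pulled out to its stop again (value of joint slide above 0.095 m), for 0.2 s.
At the end, for the whole second after the job is handed in: Every roller stands upright (within 0.12 rad) and at rest on the floor of the red tray, inside its walls; the slide is fully home (within 4 mm) and the plunger is up (within 3 mm) (value of joint slide below 0.004 m and value of joint plunger below 0.003 m and x of roller_a in the frame of tray between -0.09 and 0.09 m and y of roller_a in the frame of tray between -0.065 and 0.065 m and z of each of roller_a, roller_b, roller_c in the frame of tray below 0.008 m and angle between the z axis of each of roller_a, roller_b, roller_c and the z axis of tray, either way round below 0.12 rad and linear speed of each of roller_a, roller_b, roller_c below 0.02 m/s and x of roller_b in the frame of tray between -0.09 and 0.09 m and y of roller_b in the frame of tray between -0.065 and 0.065 m and x of roller_c in the frame of tray between -0.09 and 0.09 m and y of roller_c in the frame of tray between -0.065 and 0.065 m); the robot touches nothing.
It fails at once if the plunger is worked (over 10 mm down) while the slide is more than 10 mm open (value of joint each of plunger, slide above 0.01 m).
It fails at once if the spray can is disturbed (moved over 40 mm) (distance of spray_can from where it was at the start of the episode above 0.04 m).
It fails at once if the clutch basket is disturbed (moved over 40 mm) (distance of clutch_basket from where it was at the start of the episode above 0.04 m).
It fails at once if the oil filter is disturbed (moved over 40 mm) (distance of oil_filter from where it was at the start of the episode above 0.04 m).
It fails at once if the screwdriver is disturbed (moved over 40 mm) (distance of screwdriver from where it was at the start of the episode above 0.04 m).
Of roller_a, roller_b, roller_c only 2 to 3 are there at a start; the rules pass over those that are not, and their reading is None.
At some moment in a run one of roller_a, roller_b, roller_c may be knocked a few centimetres aside while the robot is not near it.
Once in a run the grip may slacken for a moment while it holds something.
It also fails if it takes over 210 s, if anything falls off the work surface, if the arm or the gripper's body presses on something with over 40 N, if the wrist force passes 120 N, or if a joint passes its speed limit or range.

## Working session

There is one attempt and no reset: what is moved stays moved. The work goes in short steps, Python scripts to look and compute and a tool call to move; the robot and the scene stay as the last step left them, time stands still between calls to the robot, and variables do not carry over. Pictures are saved under pics/ and viewed, and the job is handed in when it is done.

Besides the shell and the picture viewer there is one more tool, called after "Call:" in YAML: its name, and indented under it one key for each argument. step_arm: Moves the arm, as the interface text tells. Its arguments: {"type":"object","properties":{"motion":{"type":"array","items":{"type":"array","items":{"type":"number"}}}},"required":["motion"]}

```bash
ls; mkdir -p pics; cat > h.py <<'E'
import numpy as np, cv2
from plant import monitor, eyes, manip
def grab(n,fn=None):
    f=eyes.grab_frame(n)
    if fn: cv2.imwrite('pics/'+fn,cv2.cvtColor(f['pixels'],cv2.COLOR_RGB2BGR))
    return f
def ray(f,uv):
    K=np.array(f['mtx'],float);R=cv2.Rodrigues(np.array(f['rvec'],float))[0];t=np.array(f['tvec'],float).ravel()
    p=cv2.undistortPoints(np.array([[uv]],float),K,None).ravel()
    d=R.T@np.array([p[0],p[1],1]);return -R.T@t,d
def onz(f,uv,z):
    c,d=ray(f,uv);return c+d*(z-c[2])/d[2]
def tri(f1,u1,f2,u2):
    a,d=ray(f1,u1);b,e=ray(f2,u2)
    s=np.linalg.lstsq(np.array([d,-e]).T,b-a,rcond=None)[0]
    p=a+d*s[0];q=b+e*s[1];return (p+q)/2,np.linalg.norm(p-q)
def proj(f,P):
    return cv2.projectPoints(np.array([P],float),np.array(f['rvec'],float),np.array(f['tvec'],float),np.array(f['mtx'],float),None)[0].ravel()
E
python3 - <<'E'
from h import *
s=grab('scene','s0.png');t=grab('top','t0.png')
for f in (s,t): print(ray(f,(320,240)))
for n in ['plunger_top','slide_grip','pocket_left','press','tray','mat','roller_a','spray_can','clutch_basket','oil_filter','screwdriver']:
    for c,f in(('scene',s),('top',t)):
        print(n,c,[(np.round(d['uv'],1).tolist(),round(d['p'],2)) for d in eyes.pinpoint(n,c)][:6])
print(monitor.state())
E
```

```text
pics
(array([ 0.95249251, -0.51278573,  0.86385917]), array([-0.36232869,  0.49668611, -0.78894254]))
(array([ 0.53307442, -0.04616685,  1.01605299]), array([ 0.10912657, -0.02062805, -0.99391528]))
plunger_top scene [([360.2, 249.2], 0.98)]
plunger_top top [([298.4, 205.7], 0.79), ([438.0, 324.5], 0.37)]
slide_grip scene [([320.4, 249.6], 0.95), ([283.4, 399.0], 0.63), ([361.3, 251.2], 0.19)]
slide_grip top [([301.2, 258.9], 0.58)]
pocket_left scene [([364.7, 170.5], 0.66)]
pocket_left top [([155.7, 296.5], 0.41)]
press scene [([354.7, 284.1], 0.97)]
press top [([296.6, 218.1], 0.78)]
tray scene [([362.4, 169.0], 0.79)]
tray top [([154.3, 297.4], 0.96), ([296.8, 210.7], 0.37)]
mat scene [([208.6, 342.4], 0.69)]
mat top [([432.4, 296.5], 0.8)]
roller_a scene [([236.5, 344.3], 0.75), ([197.0, 354.9], 0.75), ([118.6, 371.8], 0.69), ([181.1, 333.8], 0.5)]
roller_a top [([446.4, 294.5], 0.74), ([420.0, 268.9], 0.72), ([499.8, 336.9], 0.66), ([438.9, 321.6], 0.49)]
spray_can scene [([440.2, 198.9], 0.84)]
spray_can top [([146.9, 201.2], 0.8)]
clutch_basket scene [([284.3, 397.9], 0.62)]
c
[... 223 characters left out ...]
, 0.82)]
{'time': 1.2, 'joint_pos': array([-1.28602360e+00,  5.27061138e-02,  1.61290328e+00,  1.96716785e-05,
        1.47596542e+00, -1.19029050e-01]), 'joint_vel': array([-0.0001038 , -0.00026515,  0.00050267, -0.00094963, -0.00021298,
        0.00049298]), 'joint_efforts': array([ 2.42838387e-04, -3.93685341e+01, -3.70460987e+01, -4.10102791e-05,
        6.07392431e-04, -8.12923062e-07]), 'tool_pos': array([ 0.24555917, -0.57472882,  0.23129782]), 'tool_rot': array([8.08254213e-06, 9.79687346e-01, 2.00531056e-01, 1.04967268e-05]), 'contact_force': array([ 0.8425405,  0.0972572, -0.7506655]), 'ft_torque': array([-0.02687162, -0.04862572, -0.01027821]), 'gripper_width': 1.0026875088981761}
```

View pics/s0.png

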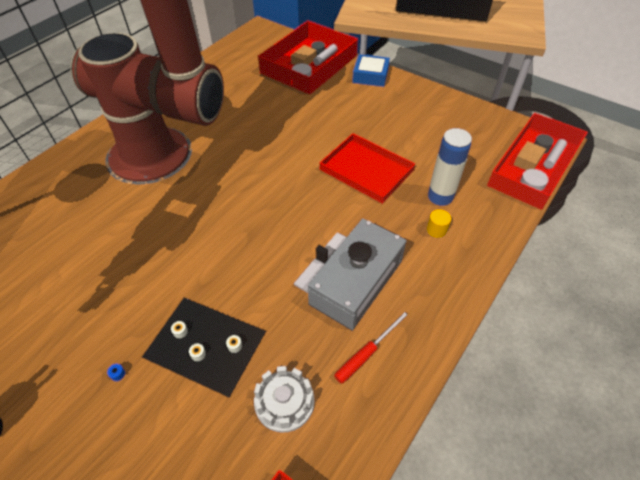

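View pics/t0.png

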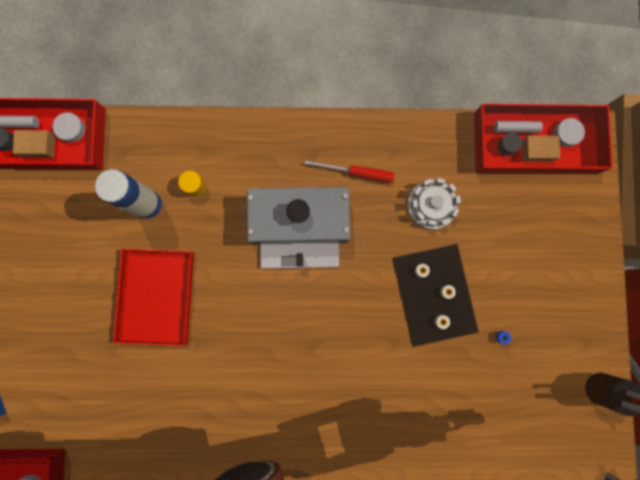

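The pictures show three white rollers on the mat (top view at (423,271), (448,292) and (443,322)). The blue look-alike is at (503,338), the press at (298,215) with its grip at about (300,258), and the tray at (154,297). Next I'll triangulate them.

```bash
python3 - <<'E'
from h import *
s=grab('scene','s1.png');t=grab('top','t1.png')
ks=['pocket_middle','pocket_right','pocket_left']
def P(n,c):return [d['uv'] for d in eyes.pinpoint(n,c) if d['p']>.3]
for n in ['plunger_top','slide_grip','press','tray','mat','roller_a','spray_can','oil_filter','screwdriver','clutch_basket']:
    for a in P(n,'scene'):
        for b in P(n,'top'):
            p,e=tri(s,a,t,b)
            if e<.012: print(n,np.round(a),np.round(b),np.round(p,4),round(e,4))
def crop(f,fn,x,y,w,h,k):
    im=cv2.cvtColor(f['pixels'],cv2.COLOR_RGB2BGR)[y:y+h,x:x+w]
    cv2.imwrite('pics/'+fn,cv2.resize(im,None,fx=k,fy=k,interpolation=cv2.INTER_CUBIC))
crop(t,'t1c.png',230,170,260,190,3)
crop(s,'s1c.png',140,210,280,200,2.8)
K=t['mtx'];print(K)
E
```

```text
plunger_top [362. 250.] [296. 208.] [ 0.6932 -0.0185  0.1231] 0.0002
slide_grip [321. 248.] [297. 258.] [ 0.5988 -0.0201  0.0596] 0.0062
press [356. 283.] [302. 218.] [ 0.6929 -0.0268  0.0122] 0.0011
tray [364. 171.] [153. 295.] [ 0.5191  0.2918 -0.0013] 0.0114
mat [209. 344.] [434. 296.] [ 0.5245 -0.3158 -0.0033] 0.009
roller_a [199. 356.] [449. 294.] [ 0.5286 -0.3471  0.0028] 0.0098
roller_a [234. 345.] [421. 272.] [ 0.5742 -0.2882  0.0101] 0.0036
roller_a [179. 332.] [437. 321.] [ 0.4646 -0.3274  0.0008] 0.007
roller_a [117. 374.] [502. 336.] [ 0.4338 -0.464   0.0083] 0.0006
spray_can [440. 196.] [149. 201.] [0.7248 0.3036 0.0171] 0.0062
oil_filter [435. 228.] [193. 183.] [0.764  0.2077 0.0189] 0.0091
screwdriver [373. 349.] [350. 172.] [ 0.8005 -0.1328  0.0021] 0.002
screwdriver [373. 349.] [298. 208.] [ 0.7589 -0.014  -0.258 ] 0.0093
clutch_basket [284. 398.] [432. 205.] [ 0.7231 -0.3148  0.0152] 0.0022
[[460.73656995   0.         322.36018863]
 [  0.         460.73656995 246.10324588]
 [  0.           0.           1.        ]]
```

View pics/t1c.png

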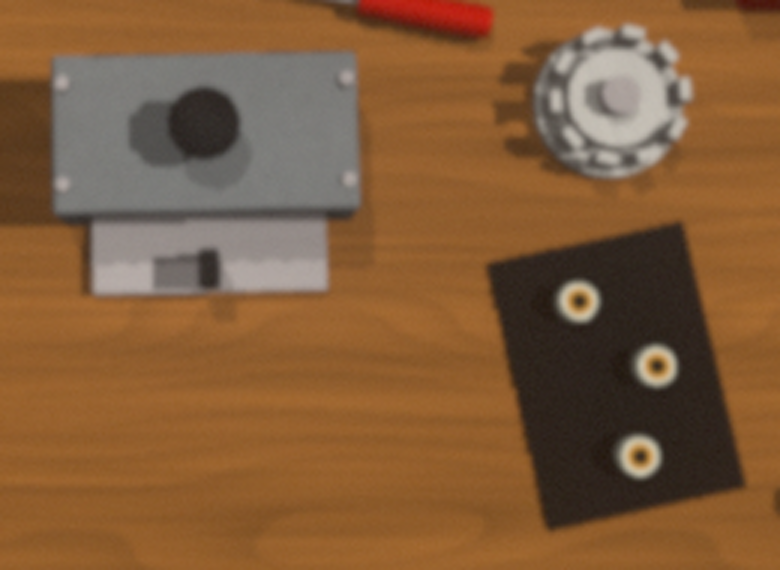

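View pics/s1c.png

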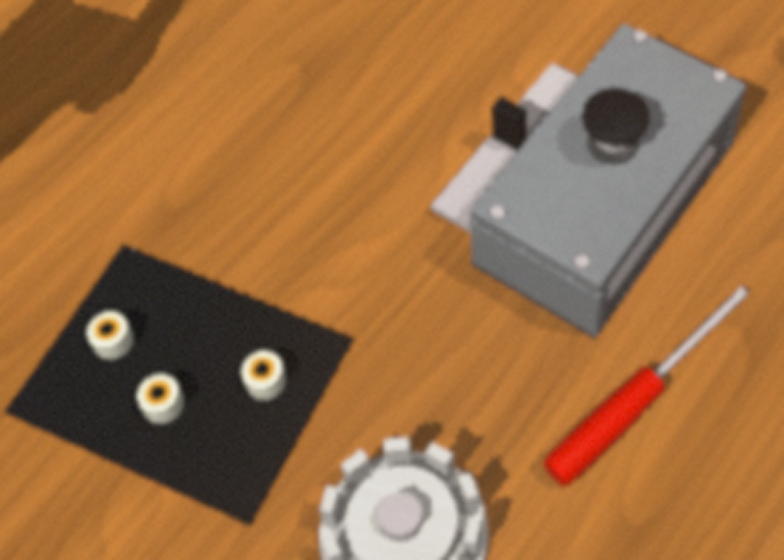

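```bash
cat >> h.py <<'E'
def blobs(f,fn,roi,amin=8):
    im=f['pixels'].astype(int);m=fn(im[...,0],im[...,1],im[...,2]).astype(np.uint8)
    k=np.zeros_like(m);x,y,w,h=roi;k[y:y+h,x:x+w]=1
    n,l,st,c=cv2.connectedComponentsWithStats(m*k)
    return [(c[i],st[i]) for i in range(1,n) if st[i][4]>=amin]
E
python3 - <<'E'
from h import *
s=grab('scene');t=grab('top')
# brass: orange ring
br=lambda r,g,b:(r-b>70)&(r>120)
wh=lambda r,g,b:(r>150)&(b>120)&(abs(r-g)<50)
from itertools import product
for nm,fn in(('brass',br),('white',wh)):
    T=blobs(t,fn,(400,255,65,80));S=blobs(s,fn,(160,310,100,55))
    for c,st in T: print(nm,'top',np.round(c,1),st,np.round(onz(t,c,.023),4))
    for c,st in S: print(nm,'sc',np.round(c,1),st,np.round(onz(s,c,.023),4))
# press corners, from the crop (offset 230,170 scale 3)
C=[(52,57),(356,52),(359,210),(55,213)]
W=[onz(t,(230+(x+.0)/3-.33,170+y/3-.33),.08) for x,y in C]
for w in W: print(np.round(w,4))
print('mean',np.mean(W,0), 'yaw',np.degrees([np.arctan2((a-b)[1],(a-b)[0])for a,b in((W[0],W[3]),(W[1],W[2]),(W[0],W[1]),(W[3],W[2]))]))
dk=lambda r,g,b:(r<60)&(g<60)&(b<60)
for c,st in blobs(t,dk,(280,195,40,35)): print('head top',c,st,onz(t,c,.12))
for c,st in blobs(s,dk,(340,235,40,30)): print('head sc',c,st,onz(s,c,.115))
for c,st in blobs(t,dk,(285,245,30,30)): print('tab top',c,st,onz(t,c,.055))
# slide front edge corners
for x,y in((91,294),(328,291)): print('slide',onz(t,(230+x/3-.33,170+y/3-.33),.012))
E
```

```text
brass top [463.  260.7] [461 255   4  17  40] [ 0.5978 -0.3783  0.023 ]
brass top [422.5 269.9] [419 266   8   9  47] [ 0.5776 -0.289   0.023 ]
brass top [448.7 291.6] [445 288   8   8  43] [ 0.531  -0.3451  0.023 ]
brass top [402.5 321.4] [400 299   9  36 175] [ 0.4673 -0.2437  0.023 ]
brass top [442.9 321.5] [439 318   9   8  48] [ 0.4669 -0.3308  0.023 ]
brass sc [164.4 316.5] [160 310  14  20 154] [ 0.4239 -0.3273  0.023 ]
brass sc [244.6 315.6] [218 310  42  18 405] [ 0.5554 -0.2302  0.023 ]
brass sc [177.8 326.9] [173 323  10   9  53] [ 0.4633 -0.3279  0.023 ]
brass sc [232.9 341.5] [229 338   9   8  54] [ 0.5747 -0.2869  0.023 ]
brass sc [255.4 357. ] [248 344  12  21 137] [ 0.6316 -0.2857  0.023 ]
brass sc [195.8 349.8] [191 346  10   9  59] [ 0.528 -0.342  0.023]
white top [422.4 269.9] [417 264  12  13  73] [ 0.5778 -0.2888  0.023 ]
white top [448.5 291.5] [443 286  12  12  68] [ 0.5311 -0.3447  0.023 ]
white top [442.9 321.7] [437 316  13  13  80] [ 0.4666 -0.3308  0.023 ]
white sc [178.  328.8] [171 321  15  16 130] [ 0.4668 -0.3305  0.023 ]
white sc [233.1 343.3] [226 335  15  17 137] [ 0.5776 -0.2895  0.023 ]
white sc [196.  351.6] [189 344  15  16 135] [ 0.531  -0.3446  0.023 ]
[0.7416 0.0848 0.08  ]
[ 0.7464 -0.1242  0.08  ]
[ 0.6367 -0.1257  0.08  ]
[0.634 0.081 0.08 ]
mean [ 0.68967724 -0.02102411  0.08      ] yaw [ 2.00711241  0.79382023 91.32770877 90.76484282]
head top [297.2025 210.9175] [286 200  23  22 400] [ 0.68882208 -0.01986992  0.12      ]
head sc [359.75528701 251.39577039] [349 243  23  18 331] [ 0.68956799 -0.01877079  0.115     ]
tab top [299.13333333 259.17777778] [297 255   5  10  45] [ 0.59816714 -0.02258109  0.055     ]
slide [0.5823965  0.06330514 0.012     ]
slide [ 0.58489809 -0.10855526  0.012     ]
```

Both views agree to about 3 mm. The slide is at home and the press yaw is about +1°. The estimated positions are plunger axis (0.689, -0.0195) and grip tab (0.603, -0.021). I'll move above the tab first.

Call:
step_arm:
  motion:
    - [0.36, 0.56, 0, 0, 0, -0.25, 60]
    - [0.36, 0.56, 0, 0, 0, -0.25, 60]
    - [0.36, 0.56, 0, 0, 0, -0.25, 60]
    - [0.36, 0.56, 0, 0, 0, -0.25, 60]
    - [0.36, 0.56, 0, 0, 0, -0.25, 60]
    - [0.36, 0.56, 0, 0, 0, -0.25, 60]
    - [0.36, 0.56, 0, 0, 0, -0.25, 60]
    - [0.36, 0.56, 0, 0, 0, -0.25, 60]
    - [0.36, 0.56, 0, 0, 0, -0.25, 60]

```text
time: 3.55
tool_pos: [0.4258, -0.2944, 0.2314]
tool_rot: [0.0, 1.0, 0.015, -0.0]
contact_force: [0.3, -0.4, 0.3]
gripper_width: 0.77
```

Call:
step_arm:
  motion:
    - [0.356, 0.546, -0.12, 0, 0, -0.004, 60]
    - [0.356, 0.546, -0.12, 0, 0, -0.004, 60]
    - [0.356, 0.546, -0.12, 0, 0, -0.004, 60]
    - [0.356, 0.546, -0.12, 0, 0, -0.004, 60]
    - [0.356, 0.546, -0.12, 0, 0, -0.004, 60]
    - [0.356, 0.546, -0.12, 0, 0, -0.004, 60]
    - [0.356, 0.546, -0.12, 0, 0, -0.004, 60]
    - [0.356, 0.546, -0.12, 0, 0, -0.004, 60]
    - [0.356, 0.546, -0.12, 0, 0, -0.004, 60]

```text
time: 4.45
tool_pos: [0.6036, -0.0229, 0.1709]
tool_rot: [0.0, 1.0, 0.011, -0.001]
contact_force: [-0.1, -0.6, -0.0]
gripper_width: 0.764
```

```bash
python3 - <<'E'
from h import *
st=monitor.state();print(st['time'],st['tool_pos'],st['tool_rot'],st['gripper_width'],st['contact_force'])
s=grab('scene','s2.png');t=grab('top','t2.png')
for f,fn,(x,y,w,h) in((s,'s2c.png',(250,140,200,200)),(t,'t2c.png',(220,160,200,150))):
    im=cv2.cvtColor(f['pixels'],cv2.COLOR_RGB2BGR)[y:y+h,x:x+w]
    cv2.imwrite('pics/'+fn,cv2.resize(im,None,fx=3,fy=3,interpolation=cv2.INTER_CUBIC))
print(proj(s,st['tool_pos']),proj(t,st['tool_pos']))
E
```

```text
4.45 [ 0.60356494 -0.02287965  0.17085102] [ 2.89735552e-04  9.99938218e-01  1.10982140e-02 -5.53092624e-04] 0.7638313718587505 [-0.10041054 -0.55342577 -0.01441993]
[323.2974071  215.17897421] [297.78708737 251.98523281]
```

View pics/s2c.png

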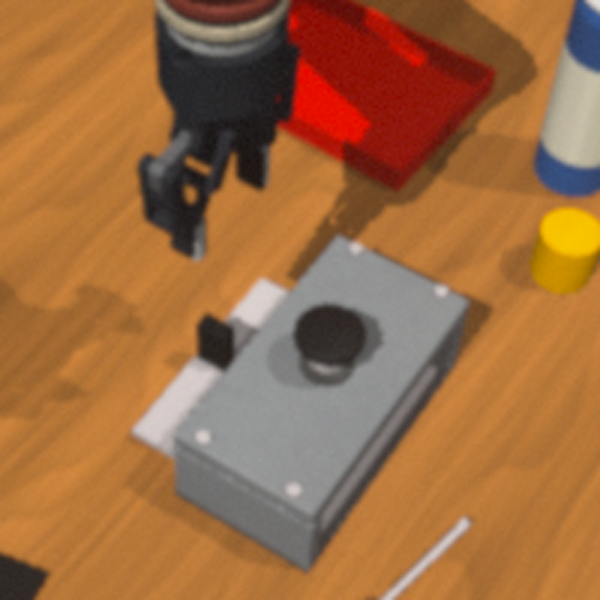

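The gripper is in line above the tab (crop at about (215,340)). I'll go down and grip it.

Call:
step_arm:
  motion:
    - [0, 0.002, -0.08, 0, 0, 0, 60]
    - [0, 0.002, -0.16, 0, 0, 0, 60]
    - [0, 0.002, -0.23, 0, 0, 0, 60]
    - [0, 0.002, -0.27, 0, 0, 0, 60]
    - [0, 0.002, -0.29, 0, 0, 0, 60]
    - [0, 0.002, -0.29, 0, 0, 0, 60]
    - [0, 0.002, -0.29, 0, 0, 0, 255]
    - [0, 0.002, -0.29, 0, 0, 0, 255]
    - [0, 0.002, -0.29, 0, 0, 0, 255]
    - [0, 0.002, -0.29, 0, 0, 0, 255]

```text
time: 5.55
tool_pos: [0.6046, -0.0213, 0.028]
tool_rot: [0.001, 1.0, 0.012, 0.001]
contact_force: [-1.3, -2.7, 3.2]
gripper_width: 0.151
```

Call:
step_arm:
  motion:
    - [0, 0, 0, 0, 0, 0, 255]
    - [0, 0, 0, 0, 0, 0, 255]
    - [0, 0, 0, 0, 0, 0, 255]
    - [0, 0, 0, 0, 0, 0, 255]

```text
time: 5.95
tool_pos: [0.6046, -0.0213, 0.0279]
tool_rot: [0.001, 1.0, 0.012, 0.001]
contact_force: [-1.9, -1.8, 6.4]
gripper_width: 0.151
```

Call:
step_arm:
  motion:
    - [-0.03, -0.0005, 0, 0, 0, 0, 255]
    - [-0.06, -0.001, 0, 0, 0, 0, 255]
    - [-0.09, -0.0015, 0, 0, 0, 0, 255]
    - [-0.12, -0.002, 0, 0, 0, 0, 255]
    - [-0.15, -0.0025, 0, 0, 0, 0, 255]
    - [-0.18, -0.003, 0, 0, 0, 0, 255]
    - [-0.195, -0.003, 0, 0, 0, 0, 255]
    - [-0.2, -0.003, 0, 0, 0, 0, 255]
    - [-0.2, -0.003, 0, 0, 0, 0, 255]

```text
time: 6.85
tool_pos: [0.5111, -0.0236, 0.0282]
tool_rot: [0.002, 1.0, 0.011, 0.011]
contact_force: [27.5, -3.4, -19.2]
gripper_width: 0.155
```

Call:
step_arm:
  motion:
    - [0, 0, 0, 0, 0, 0, 255]
    - [0, 0, 0, 0, 0, 0, 255]
    - [0, 0, 0, 0, 0, 0, 255]

```text
time: 7.15
tool_pos: [0.5111, -0.0236, 0.0282]
tool_rot: [0.002, 1.0, 0.011, 0.01]
contact_force: [24.8, -3.1, -17.7]
gripper_width: 0.147
```

```bash
python3 - <<'E'
from h import *
s=grab('scene','s3.png');t=grab('top','t3.png')
for f,fn,(x,y,w,h) in((s,'s3c.png',(240,180,180,150)),(t,'t3c.png',(220,180,200,150))):
    im=cv2.cvtColor(f['pixels'],cv2.COLOR_RGB2BGR)[y:y+h,x:x+w]
    cv2.imwrite('pics/'+fn,cv2.resize(im,None,fx=4,fy=4,interpolation=cv2.INTER_CUBIC))
st=monitor.state();print(st['tool_pos'],st['contact_force'])
E
```

```text
[ 0.51112248 -0.02360411  0.02816338] [ 25.50777783  -3.55533465 -18.48917843]
```

View pics/s3c.png

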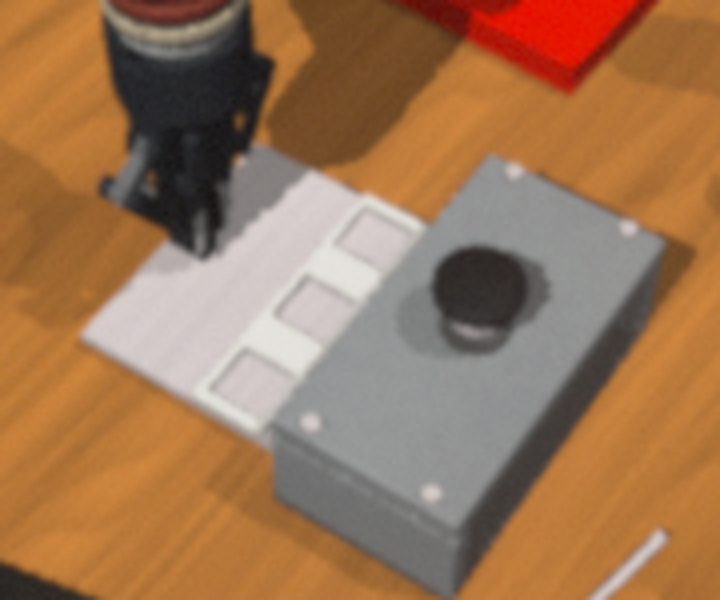

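View pics/t3c.png

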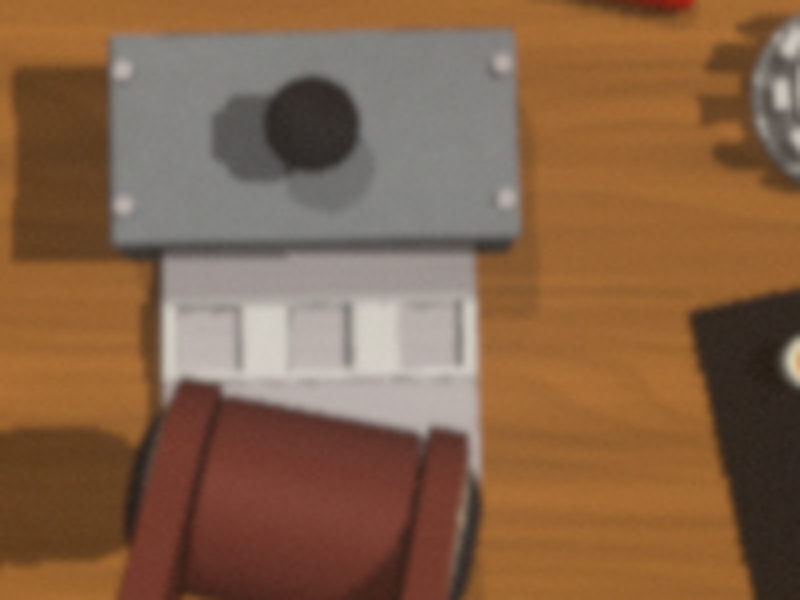

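The slide is open and its three pockets show clearly (top crop centres about (209,338), (321,337) and (432,334)). I'll measure how far it has come out.

```bash
python3 - <<'E'
from h import *
s=grab('scene');t=grab('top')
for n in ['pocket_left','pocket_middle','pocket_right']:
    for c,f in(('scene',s),('top',t)):
        print(n,c,[(np.round(d['uv'],1).tolist(),round(d['p'],2),np.round(onz(f,d['uv'],.012),4)) for d in eyes.pinpoint(n,c)][:3])
for x,y in((209,339),(321,337),(432,335)): print(onz(t,(220+x/4-.375,180+y/4-.375),.012))
# white rim quad corners, scene crop: left (368,195) right end(425,225), (198,388),(262,432); pocket floors centres
for x,y in((375,240),(316,309),(254,384)): print('sc',onz(s,(240+x/4-.375,180+y/4-.375),.012))
for z,p in((.017,(320,337)),): print('rim mid',onz(t,(220+320/4-.375,180+337/4-.375),z))
E
```

```text
pocket_left scene [([334.9, 237.0], 0.81, array([0.5842, 0.0507, 0.012 ])), ([207.4, 343.4], 0.5, array([ 0.5314, -0.3166,  0.012 ])), ([289.5, 228.7], 0.21, array([0.4833, 0.0092, 0.012 ]))]
pocket_left top [([268.8, 260.2], 0.62, array([0.5987, 0.0444, 0.012 ])), ([297.1, 207.5], 0.26, array([ 0.7152, -0.0164,  0.012 ]))]
pocket_middle scene [([319.2, 260.8], 0.89, array([ 0.5941, -0.0252,  0.012 ]))]
pocket_middle top [([299.8, 263.9], 0.66, array([ 0.5908, -0.023 ,  0.012 ]))]
pocket_right scene [([302.3, 276.8], 0.8, array([ 0.5892, -0.0812,  0.012 ])), ([318.2, 258.8], 0.54, array([ 0.5891, -0.0221,  0.012 ]))]
pocket_right top [([328.0, 264.7], 0.6, array([ 0.5892, -0.0845,  0.012 ]))]
[0.58961331 0.03765663 0.012     ]
[ 0.5908279  -0.02319589  0.012     ]
[ 0.59204544 -0.08370739  0.012     ]
sc [0.58571382 0.04229815 0.012     ]
sc [ 0.58678215 -0.01721358  0.012     ]
sc [ 0.58882449 -0.0777139   0.012     ]
rim mid [ 0.59053918 -0.02276871  0.017     ]
```

Call:
step_arm:
  motion:
    - [-0.004, 0, 0, 0, 0, 0, 255]
    - [-0.006, 0, 0, 0, 0, 0, 255]
    - [-0.006, 0, 0, 0, 0, 0, 255]
    - [-0.006, 0, 0, 0, 0, 0, 255]

```text
time: 8.05
tool_pos: [0.5109, -0.0236, 0.0283]
tool_rot: [0.002, 1.0, 0.011, 0.014]
contact_force: [36.9, -2.9, -28.0]
gripper_width: 0.151
```

It's against the stop, because the force rises with no movement. I'll relax, release, lift clear and measure the travel visually.

Call:
step_arm:
  motion:
    - [0.008, 0, 0, 0, 0, 0, 255]
    - [0.014, 0, 0, 0, 0, 0, 255]
    - [0.015, 0, 0, 0, 0, 0, 60]
    - [0.015, 0, 0, 0, 0, 0, 60]
    - [0.015, 0, 0, 0, 0, 0, 60]
    - [0.015, 0, 0.03, 0, 0, 0, 60]
    - [0.015, 0, 0.1, 0, 0, 0, 60]
    - [0.015, 0, 0.2, 0, 0, 0, 60]
    - [0.015, 0, 0.3, 0, 0, 0, 60]

```text
time: 8.95
tool_pos: [0.5071, -0.0219, 0.1783]
tool_rot: [-0.0, 1.0, 0.011, -0.0]
contact_force: [1.4, 0.5, 1.4]
gripper_width: 0.76
```

Call:
step_arm:
  motion:
    - [0, -0.1, 0, 0, 0, 0, 60]
    - [0, -0.2, 0, 0, 0, 0, 60]
    - [0, -0.3, 0, 0, 0, 0, 60]
    - [0, -0.4, 0, 0, 0, 0, 60]
    - [0, -0.4, 0, 0, 0, 0, 60]

```text
time: 9.45
tool_pos: [0.5076, -0.2272, 0.1779]
tool_rot: [0.001, 1.0, 0.008, 0.001]
contact_force: [-0.3, -0.3, 1.1]
gripper_width: 0.766
```

```bash
python3 - <<'E'
from h import *
s=grab('scene','s4.png');t=grab('top','t4.png')
for f,fn,(x,y,w,h) in((s,'s4c.png',(220,200,180,150)),(t,'t4c.png',(220,180,200,150))):
    im=cv2.cvtColor(f['pixels'],cv2.COLOR_RGB2BGR)[y:y+h,x:x+w]
    cv2.imwrite('pics/'+fn,cv2.resize(im,None,fx=4,fy=4,interpolation=cv2.INTER_CUBIC))
dk=lambda r,g,b:(r<60)&(g<60)&(b<60)
for c,st in blobs(t,dk,(285,280,30,35)): print('tab top',c,st,onz(t,c,.055))
print([(d['uv'],d['p'],onz(t,d['uv'],.055)) for d in eyes.pinpoint('slide_grip','top')])
print([(d['uv'],d['p'],onz(s,d['uv'],.055)) for d in eyes.pinpoint('slide_grip','scene')])
E
```

```text
tab top [300.07843137 303.98039216] [298 299   5  11  51] [ 0.50531758 -0.02503603  0.055     ]
[([298.2, 304.6], 0.63, array([ 0.5040463 , -0.02116132,  0.055     ]))]
[([288.2, 230.6], 0.76, array([ 0.50794328, -0.02313572,  0.055     ]))]
```

View pics/t4c.png

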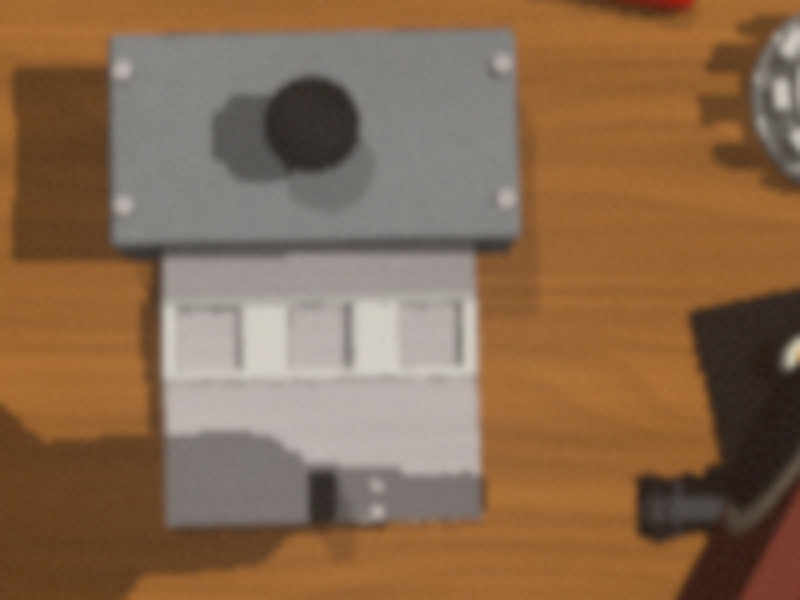

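View pics/s4c.png

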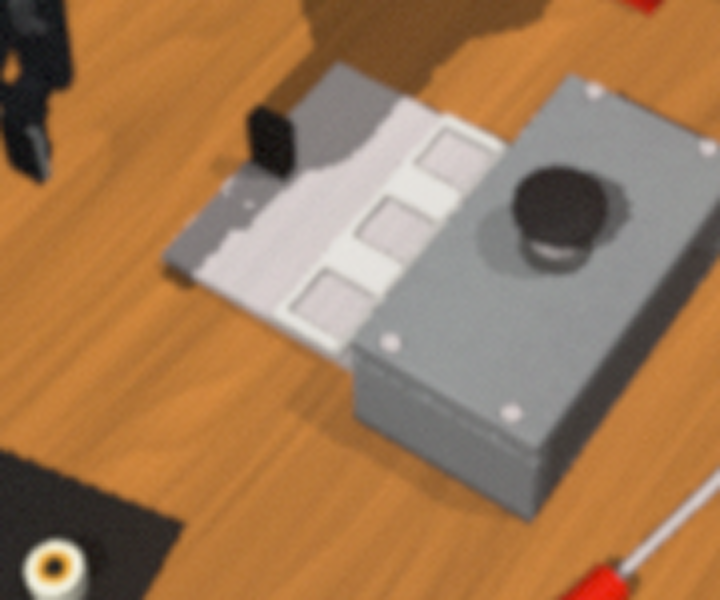

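```bash
python3 - <<'E'
from h import *
t=grab('top')
def edge(fn,u,r0,r1):
    im=cv2.imread('pics/'+fn).astype(float)
    p=im[r0:r1,u-3:u+4,0].mean(1); g=-np.diff(p)
    i=np.argmax(g); w=g[max(i-2,0):i+3].clip(0); return r0+.5+(w@np.arange(max(i-2,0),max(i-2,0)+len(w)))/w.sum(), p.round()
for u in (268,278,320,330):
    a,_=edge('t1.png',u,258,276); b,p=edge('t4.png',u,300,318)
    A=onz(t,(u,a),.012);B=onz(t,(u,b),.012);print(u,a,b,A[:2],B[:2],A[0]-B[0])
# rims: back/front edges of rim (z .017) in t4
im=cv2.imread('pics/t4.png').astype(float)
print(im[250:280,285:288,0].mean(1).round(), )
E
```

```text
268 267.6918316831683 311.1446601941748 [0.58238116 0.04597831] [0.4887691  0.04486804] 0.09361206045833848
278 267.64285714285717 310.7426614481409 [0.58252786 0.02429066] [0.48961559 0.02338114] 0.09291226884218606
320 266.6281407035176 309.7670025188917 [ 0.58491014 -0.06706746] [ 0.49165547 -0.06716669] 0.09325467273253574
330 266.48348157560355 309.5408163265306 [ 0.58526759 -0.08888868] [ 0.49212958 -0.08879375] 0.09313800525760318
[148. 147. 148. 151. 157. 166. 179. 191. 196. 197. 195. 197. 196. 197.
 198. 198. 197. 198. 197. 198. 198. 198. 197. 191. 180. 169. 168. 172.
 172. 173.]
```

The slide's travel was 93.3 mm from a start that was about 5 mm open. It now stands about 99 mm out at the stop, with the pockets about 99.8 mm behind the front edge. I'll check the rollers and fetch the first.

```bash
cat >> h.py <<'E'
br=lambda r,g,b:(r-b>70)&(r>120)
wh=lambda r,g,b:(r>150)&(b>120)&(abs(r-g)<50)
def rollers():
    s=grab('scene');t=grab('top')
    o=[d for d in eyes.pinpoint('roller_a','scene') if d['p']>.25];q=[d for d in eyes.pinpoint('roller_a','top') if d['p']>.25]
    S=[(d['uv'],onz(s,d['uv'],.005)) for d in o];T=[(d['uv'],onz(t,d['uv'],.005)) for d in q]
    for n,L in(('sc',S),('top',T)):
        for u,p in L: print(n,np.round(u,1),np.round(p[:2],3))
    return s,t
E
python3 - <<'E'
from h import *
s,t=rollers()
for c,st in blobs(s,wh,(160,310,100,55)): print('sc',np.round(c,1),st[4],np.round(onz(s,c,.023),4))
for c,st in blobs(t,wh,(400,255,65,80)): print('top',np.round(c,1),st[4],np.round(onz(t,c,.023),4))
E
```

```text
sc [235.  345.3] [ 0.576 -0.286]
sc [116.5 373.2] [ 0.429 -0.463]
sc [179.8 335.6] [ 0.471 -0.335]
sc [196. 354.] [ 0.526 -0.345]
top [154.9 292.2] [0.529 0.29 ]
top [418.2 269. ] [ 0.58  -0.284]
sc [178.1 329. ] 136 [ 0.4673 -0.3309  0.023 ]
sc [233.2 343.3] 140 [ 0.5777 -0.2894  0.023 ]
sc [196.2 351.8] 143 [ 0.5315 -0.3447  0.023 ]
top [419.7 265.8] 10 [ 0.5866 -0.2831  0.023 ]
```

Call:
step_arm:
  motion:
    - [0.07, -0.06, -0.05, 0, 0, 0, 60]
    - [0.137, -0.123, -0.1, 0, 0, 0, 60]
    - [0.137, -0.123, -0.15, 0, 0, 0, 60]
    - [0.137, -0.123, -0.2, 0, 0, 0, 60]
    - [0.137, -0.123, -0.22, 0, 0, 0, 60]
    - [0.137, -0.123, -0.22, 0, 0, 0, 60]

```text
time: 10.5
tool_pos: [0.5754, -0.2824, 0.0642]
tool_rot: [-0.001, 1.0, 0.012, -0.002]
contact_force: [-0.5, -0.3, -0.6]
gripper_width: 0.76
```

```bash
python3 - <<'E'
from h import *
s=grab('scene','s5.png');t=grab('top','t5.png')
for f,fn,(x,y,w,h) in((s,'s5c.png',(140,240,160,130)),(t,'t5c.png',(360,230,160,120))):
    im=cv2.cvtColor(f['pixels'],cv2.COLOR_RGB2BGR)[y:y+h,x:x+w]
    cv2.imwrite('pics/'+fn,cv2.resize(im,None,fx=4,fy=4,interpolation=cv2.INTER_CUBIC))
E
```

```text
(no output)
```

View pics/s5c.png

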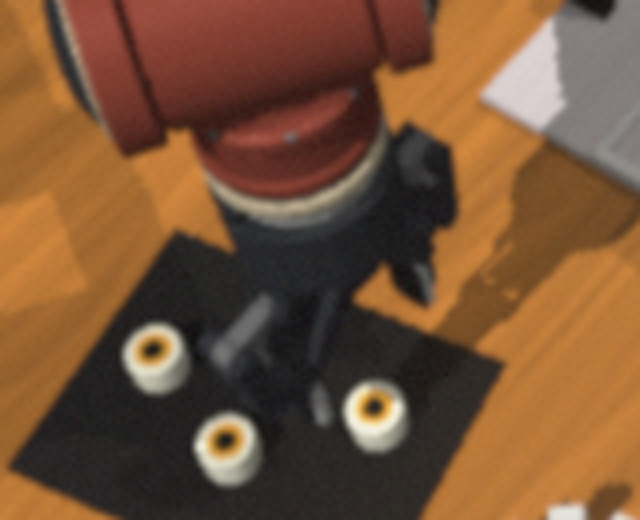

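The three rollers stand as before, at scene crop (155,357), (228,447) and (376,415). The fingers straddle roller A and need about 6 mm more in -y.

Call:
step_arm:
  motion:
    - [0.002, -0.012, 0, 0, 0, 0, 60]
    - [0.002, -0.012, -0.05, 0, 0, 0, 60]
    - [0.002, -0.012, -0.09, 0, 0, 0, 60]
    - [0.002, -0.012, -0.112, 0, 0, 0, 60]
    - [0.002, -0.012, -0.112, 0, 0, 0, 60]
    - [0.002, -0.012, -0.112, 0, 0, 0, 255]
    - [0.002, -0.012, -0.112, 0, 0, 0, 255]
    - [0.002, -0.012, -0.112, 0, 0, 0, 255]
    - [0.002, -0.012, -0.112, 0, 0, 0, 255]

```text
time: 11.5
tool_pos: [0.5788, -0.2905, 0.0124]
tool_rot: [0.001, 1.0, 0.011, 0.001]
contact_force: [-0.7, 0.5, 6.1]
gripper_width: 0.29
```

Call:
step_arm:
  motion:
    - [0, 0, 0, 0, 0, 0, 255]
    - [0, 0, 0, 0, 0, 0, 255]
    - [0, 0, 0.03, 0, 0, 0, 255]
    - [0, 0, 0.08, 0, 0, 0, 255]
    - [0, 0, 0.16, 0, 0, 0, 255]
    - [0, 0, 0.16, 0, 0, 0, 255]

```text
time: 12.1
tool_pos: [0.5812, -0.292, 0.098]
tool_rot: [0.003, 1.0, 0.011, 0.005]
contact_force: [0.7, -0.2, 0.7]
gripper_width: 0.295
```

```bash
python3 - <<'E'
from h import *
s=grab('scene','s6.png');t=grab('top','t6.png')
for f,fn,(x,y,w,h) in((s,'s6c.png',(140,220,160,130)),(t,'t6c.png',(360,230,160,120))):
    im=cv2.cvtColor(f['pixels'],cv2.COLOR_RGB2BGR)[y:y+h,x:x+w]
    cv2.imwrite('pics/'+fn,cv2.resize(im,None,fx=4,fy=4,interpolation=cv2.INTER_CUBIC))
st=monitor.state();print(st['tool_pos'],st['gripper_width'],st['contact_force'])
print(proj(s,st['tool_pos']))
E
```

```text
[ 0.57838816 -0.29021268  0.09240667] 0.29326407321546794 [ 0.19913485  0.47941836 -1.01954728]
[227.3778798  327.21603604]
```

View pics/s6c.png

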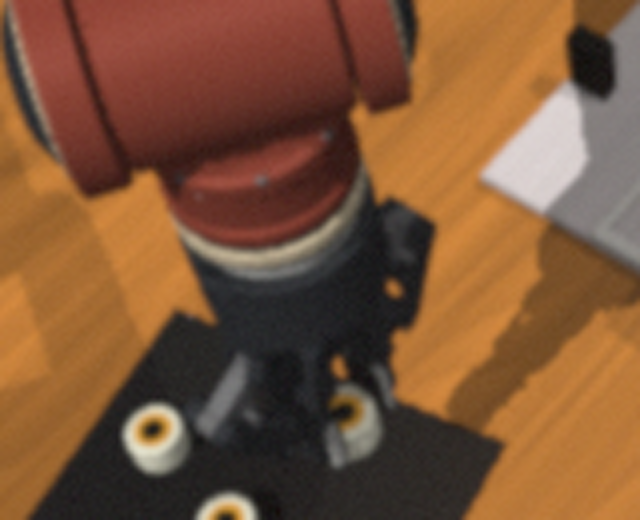

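```bash
python3 - <<'E'
from h import *
s=grab('scene')
for z in (.098,.103,.106): print(z,onz(s,(140+348/4-.375,220+412/4-.375),z))
E
```

```text
0.098 [ 0.57361899 -0.28571015  0.098     ]
0.103 [ 0.57609251 -0.28719264  0.103     ]
0.106 [ 0.57757662 -0.28808214  0.106     ]
```

Roller A is held upright. I'll carry it over to the left pocket.

Call:
step_arm:
  motion:
    - [0, 0, 0.06, 0, 0, 0, 255]
    - [0.01, 0.1, 0.06, 0, 0, 0, 255]
    - [0.02, 0.2, 0.06, 0, 0, 0, 255]
    - [0.02, 0.3, 0.06, 0, 0, 0, 255]
    - [0.02, 0.4, 0.06, 0, 0, 0, 255]
    - [0.02, 0.5, 0.06, 0, 0, 0, 255]
    - [0.02, 0.6, 0.06, 0, 0, 0, 255]
    - [0.02, 0.657, 0.0, 0, 0, 0, 255]
    - [0.02, 0.657, -0.06, 0, 0, 0, 255]
    - [0.02, 0.657, -0.08, 0, 0, 0, 255]

```text
time: 13.25
tool_pos: [0.5832, 0.0401, 0.0447]
tool_rot: [-0.0, 1.0, 0.012, -0.005]
contact_force: [-0.6, 0.2, -1.5]
gripper_width: 0.29
```

Call:
step_arm:
  motion:
    - [0, 0, 0, 0, 0, 0, 255]
    - [0, 0, 0, 0, 0, 0, 255]

```text
time: 13.45
tool_pos: [0.5878, 0.0381, 0.0505]
tool_rot: [0.0, 1.0, 0.011, -0.0]
contact_force: [-0.3, 1.0, -1.1]
gripper_width: 0.296
```

```bash
cat > look.py <<'E'
import sys
from h import *
n=sys.argv[1];a=[int(v) for v in sys.argv[2:]]
s=grab('scene',f's{n}.png');t=grab('top',f't{n}.png')
for f,fn,(x,y,w,h) in((s,f's{n}c.png',a[:4]),(t,f't{n}c.png',a[4:8])):
    im=cv2.cvtColor(f['pixels'],cv2.COLOR_RGB2BGR)[y:y+h,x:x+w]
    cv2.imwrite('pics/'+fn,cv2.resize(im,None,fx=4,fy=4,interpolation=cv2.INTER_CUBIC))
st=monitor.state();print(st['time'],st['tool_pos'],st['tool_rot'].round(4),st['gripper_width'],st['contact_force'])
E
python3 look.py 7 240 150 180 150 220 180 200 150
```

```text
13.55 [0.58889911 0.03792374 0.05202658] [1.000e-04 9.999e-01 1.070e-02 1.400e-03] 0.29489741612314263 [-0.28703296 -0.27095615 -0.38898191]
```

View pics/s7c.png

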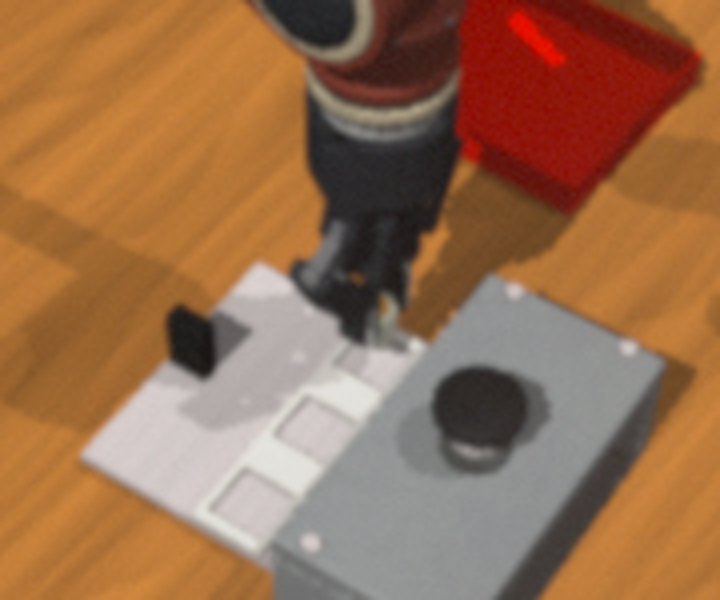

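View pics/t7c.png

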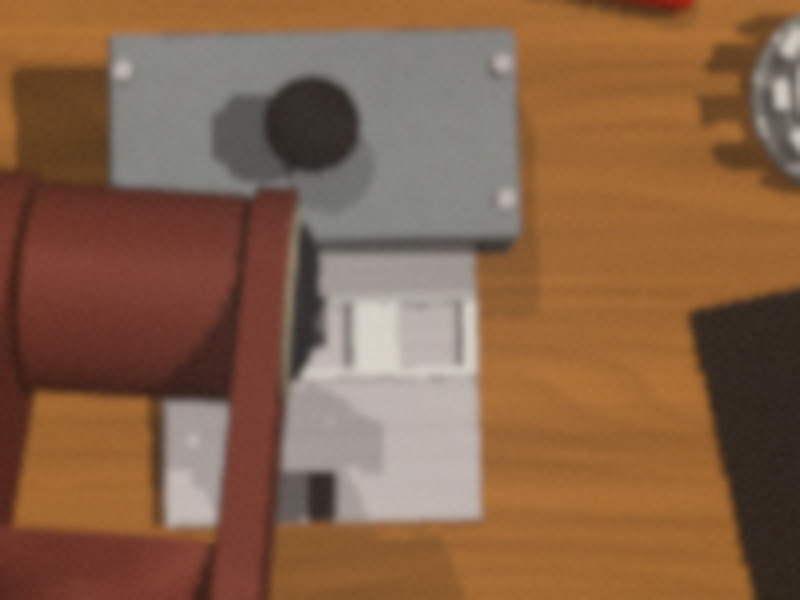

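The left pocket is below the held roller (scene crop (375,360)). I'll lower gently.

Call:
step_arm:
  motion:
    - [0, 0.001, -0.03, 0, 0, 0, 255]
    - [0, 0.001, -0.05, 0, 0, 0, 255]
    - [0, 0.001, -0.06, 0, 0, 0, 255]
    - [0, 0.001, -0.06, 0, 0, 0, 255]
    - [0, 0.001, -0.06, 0, 0, 0, 255]

```text
time: 14.05
tool_pos: [0.5889, 0.0391, 0.0213]
tool_rot: [0.0, 1.0, 0.011, 0.001]
contact_force: [0.9, -1.1, 5.7]
gripper_width: 0.294
```

```bash
python3 look.py 8 240 150 180 150 220 180 200 150
```

```text
14.15 [0.58891572 0.03910059 0.02134328] [1.000e-04 9.999e-01 1.140e-02 1.400e-03] 0.2916748461728697 [ 0.94833429 -0.02386056  4.48546427]
```

View pics/s8c.png

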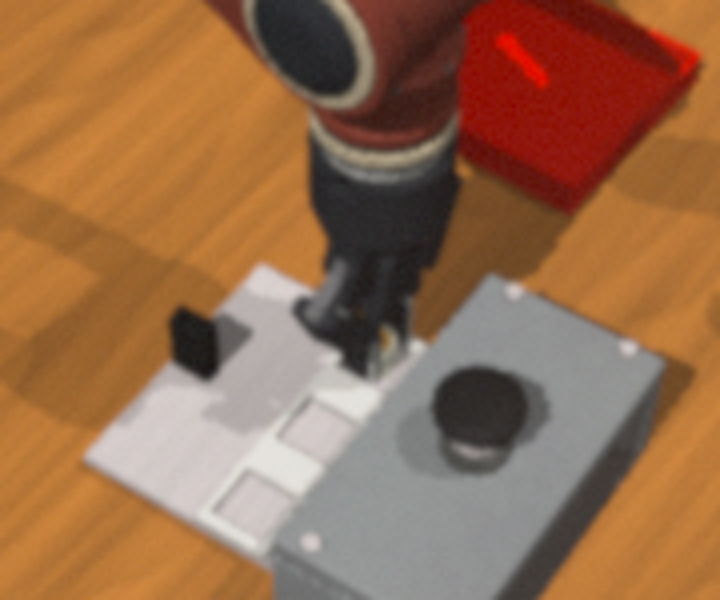

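Contact is light and at floor height, so I'll release with a small opening and lift.

Call:
step_arm:
  motion:
    - [0, 0, 0, 0, 0, 0, 125]
    - [0, 0, 0, 0, 0, 0, 125]
    - [0, 0, 0, 0, 0, 0, 125]
    - [0, 0, 0.03, 0, 0, 0, 125]
    - [0, 0, 0.1, 0, 0, 0, 125]
    - [0, 0, 0.2, 0, 0, 0, 60]
    - [0, -0.1, 0.25, 0, 0, 0, 60]
    - [0, -0.2, 0.25, 0, 0, 0, 60]
    - [0, -0.3, 0.25, 0, 0, 0, 60]
    - [0, -0.4, 0.25, 0, 0, 0, 60]

```text
time: 15.15
tool_pos: [0.5877, -0.1572, 0.1473]
tool_rot: [0.0, 1.0, 0.012, 0.001]
contact_force: [1.1, -0.3, 0.2]
gripper_width: 0.766
```

Call:
step_arm:
  motion:
    - [-0.1, -0.1, 0, 0, 0, 0, 60]
    - [-0.1, -0.1, 0, 0, 0, 0, 60]
    - [-0.1, -0.1, 0, 0, 0, 0, 60]

```text
time: 15.45
tool_pos: [0.5361, -0.2075, 0.1461]
tool_rot: [0.0, 1.0, 0.009, 0.0]
contact_force: [-0.2, -0.1, 0.2]
gripper_width: 0.766
```

```bash
python3 look.py 9 140 220 200 150 220 180 200 150; python3 - <<'E'
from h import *
s,t=rollers()
for c,st in blobs(s,wh,(160,310,100,55)): print('sc',np.round(c,1),st[4],np.round(onz(s,c,.023),4))
for c,st in blobs(t,wh,(400,255,65,80)): print('top',np.round(c,1),st[4],np.round(onz(t,c,.023),4))
E
```

```text
15.55 [ 0.53772372 -0.20548977  0.146171  ] [0.000e+00 9.999e-01 1.090e-02 6.000e-04] 0.7644809651209327 [0.70192825 0.13776446 0.11990091]
sc [116.5 374.5] [ 0.431 -0.464]
sc [179.3 334.6] [ 0.468 -0.334]
sc [332.3 238.4] [0.579 0.048]
sc [200.1 354.3] [ 0.533 -0.34 ]
top [500.3 337.3] [ 0.432 -0.462]
top [272.  266.6] [0.585 0.038]
top [438.8 320.6] [ 0.468 -0.327]
top [329.  262.3] [ 0.595 -0.087]
sc [178.1 329. ] 138 [ 0.4673 -0.3309  0.023 ]
sc [196.2 351.8] 145 [ 0.5316 -0.3447  0.023 ]
top [439.5 325.5] 10 [ 0.4585 -0.3233  0.023 ]
```

View pics/s9.png

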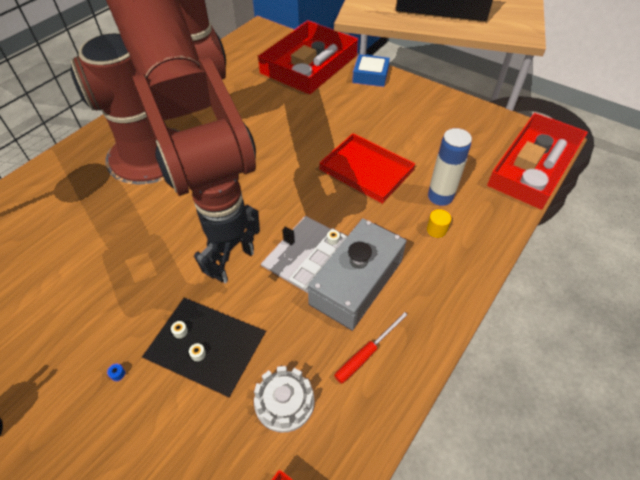

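View pics/t9c.png

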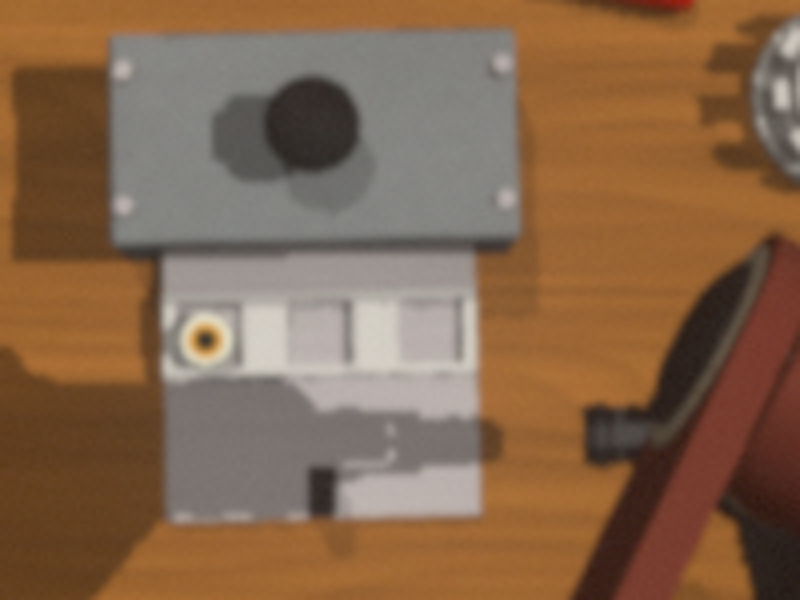

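Roller A sits in the left pocket at top crop (205,340) against the pocket centre (209,339). Next is roller B at (0.5316, -0.3447).

Call:
step_arm:
  motion:
    - [-0.012, -0.1, -0.04, 0, 0, 0, 60]
    - [-0.012, -0.19, -0.08, 0, 0, 0, 60]
    - [-0.012, -0.26, -0.12, 0, 0, 0, 60]
    - [-0.012, -0.278, -0.17, 0, 0, 0, 60]
    - [-0.012, -0.278, -0.17, 0, 0, 0, 60]
    - [-0.012, -0.278, -0.17, 0, 0, 0, 60]

```text
time: 16.35
tool_pos: [0.5317, -0.3433, 0.0598]
tool_rot: [-0.001, 1.0, 0.012, -0.001]
contact_force: [-0.3, 0.2, 0.1]
gripper_width: 0.761
```

```bash
python3 look.py 10 140 220 200 150 220 180 200 150
```

```text
16.45 [ 0.53275907 -0.34372452  0.06179526] [5.000e-04 9.999e-01 1.220e-02 8.000e-04] 0.7612431306425573 [ 0.77862643 -0.04028647  0.24465863]
```

View pics/s10c.png

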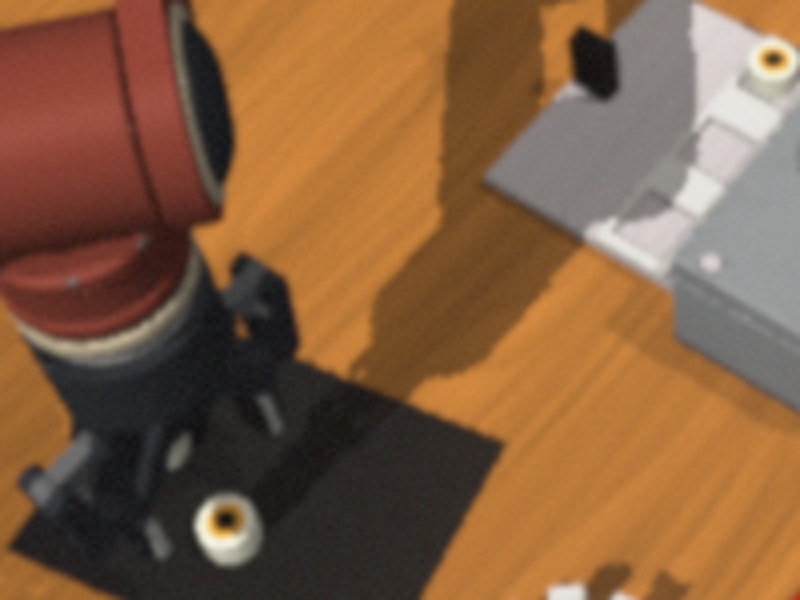

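Call:
step_arm:
  motion:
    - [-0.003, -0.002, -0.05, 0, 0, 0, 60]
    - [-0.003, -0.002, -0.09, 0, 0, 0, 60]
    - [-0.003, -0.002, -0.104, 0, 0, 0, 60]
    - [-0.003, -0.002, -0.104, 0, 0, 0, 60]
    - [-0.003, -0.002, -0.104, 0, 0, 0, 255]
    - [-0.003, -0.002, -0.104, 0, 0, 0, 255]
    - [-0.003, -0.002, -0.104, 0, 0, 0, 255]
    - [-0.003, -0.002, -0.104, 0, 0, 0, 255]
    - [-0.003, -0.002, -0.104, 0, 0, 0, 255]
    - [-0.003, -0.002, -0.104, 0, 0, 0, 255]

```text
time: 17.45
tool_pos: [0.5312, -0.3462, 0.0103]
tool_rot: [0.001, 1.0, 0.011, 0.001]
contact_force: [-0.5, 1.1, 6.1]
gripper_width: 0.3
```

Call:
step_arm:
  motion:
    - [0, 0, 0.03, 0, 0, 0, 255]
    - [0, 0, 0.08, 0, 0, 0, 255]
    - [0, 0, 0.16, 0, 0, 0, 255]
    - [0, 0, 0.16, 0, 0, 0, 255]
    - [0, 0, 0.16, 0, 0, 0, 255]

```text
time: 17.95
tool_pos: [0.5309, -0.3461, 0.0906]
tool_rot: [0.001, 1.0, 0.011, 0.001]
contact_force: [0.5, 0.3, -2.1]
gripper_width: 0.298
```

```bash
python3 look.py 11 140 220 200 150 220 180 200 150
```

```text
18.05 [ 0.52937426 -0.34485438  0.0874393 ] [-6.000e-04  9.999e-01  1.140e-02 -7.000e-04] 0.29366610532818305 [-0.56246424  0.80972603 -0.98833887]
```

View pics/s11c.png

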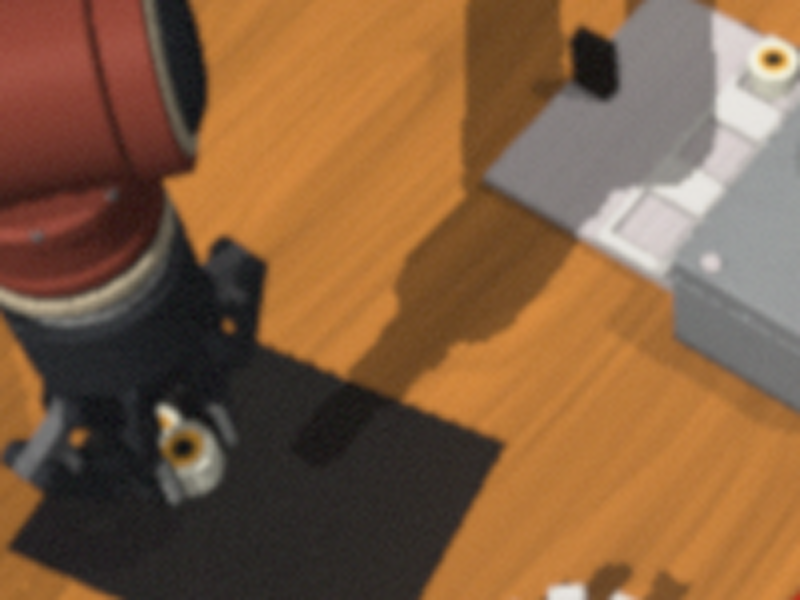

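```bash
python3 - <<'E'
from h import *
s=grab('scene');st=monitor.state();print(st['tool_pos'])
for z in (.094,.098,.102): print(z,onz(s,(140+184/4-.375,220+446/4-.375),z))
E
```

```text
[ 0.52909064 -0.34464552  0.08677687]
0.094 [ 0.5225939  -0.34112271  0.094     ]
0.098 [ 0.52482755 -0.34201463  0.098     ]
0.102 [ 0.5270612  -0.34290655  0.102     ]
```

Call:
step_arm:
  motion:
    - [0, 0.02, 0.08, 0, 0, 0, 255]
    - [0.02, 0.1, 0.1, 0, 0, 0, 255]
    - [0.04, 0.2, 0.1, 0, 0, 0, 255]
    - [0.06, 0.29, 0.1, 0, 0, 0, 255]
    - [0.08, 0.38, 0.1, 0, 0, 0, 255]
    - [0.1, 0.47, 0.1, 0, 0, 0, 255]
    - [0.124, 0.56, 0.06, 0, 0, 0, 255]
    - [0.124, 0.62, 0.0, 0, 0, 0, 255]
    - [0.124, 0.647, -0.05, 0, 0, 0, 255]
    - [0.124, 0.647, -0.07, 0, 0, 0, 255]

```text
time: 19.1
tool_pos: [0.5885, -0.0194, 0.0484]
tool_rot: [-0.001, 1.0, 0.013, -0.004]
contact_force: [-0.1, -0.4, -1.2]
gripper_width: 0.297
```

Call:
step_arm:
  motion:
    - [0, 0, 0, 0, 0, 0, 255]
    - [0, 0, 0, 0, 0, 0, 255]
    - [0, 0, 0, 0, 0, 0, 255]

```text
time: 19.4
tool_pos: [0.5934, -0.0232, 0.0551]
tool_rot: [0.0, 1.0, 0.011, 0.001]
contact_force: [0.4, -0.1, -0.3]
gripper_width: 0.3
```

```bash
python3 look.py 12 240 150 180 150 220 180 200 150
```

```text
19.5 [ 0.59322538 -0.02296161  0.05498157] [3.000e-04 9.999e-01 1.080e-02 1.400e-03] 0.29786819747910187 [-0.12576773  0.15890002 -0.43143551]
```

View pics/s12c.png

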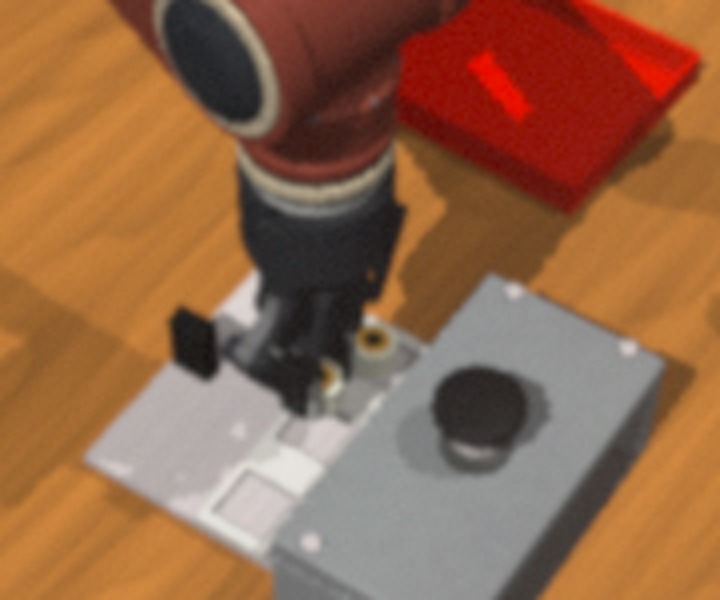

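Call:
step_arm:
  motion:
    - [-0.004, 0.004, 0, 0, 0, 0, 255]
    - [-0.004, 0.004, -0.03, 0, 0, 0, 255]
    - [-0.004, 0.004, -0.055, 0, 0, 0, 255]
    - [-0.004, 0.004, -0.07, 0, 0, 0, 255]
    - [-0.004, 0.004, -0.07, 0, 0, 0, 255]
    - [-0.004, 0.004, -0.07, 0, 0, 0, 255]

```text
time: 20.1
tool_pos: [0.5919, -0.0197, 0.0193]
tool_rot: [-0.0, 1.0, 0.011, 0.002]
contact_force: [1.7, 1.1, 6.0]
gripper_width: 0.296
```

```bash
python3 look.py 13 240 150 180 150 220 180 200 150
```

```text
20.2 [ 0.59191392 -0.01974859  0.01928435] [-1.000e-04  9.999e-01  1.130e-02  1.900e-03] 0.2965336282801656 [1.84873392 0.2209243  6.10872724]
```

View pics/s13c.png

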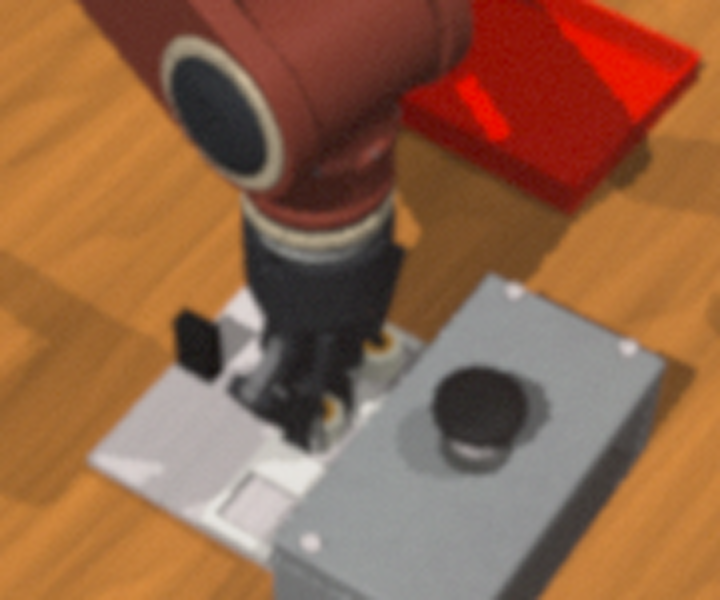

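Call:
step_arm:
  motion:
    - [0, 0, 0, 0, 0, 0, 135]
    - [0, 0, 0, 0, 0, 0, 135]
    - [0, 0, 0, 0, 0, 0, 135]
    - [0, 0, 0.03, 0, 0, 0, 135]
    - [0, 0, 0.1, 0, 0, 0, 135]
    - [0, 0, 0.2, 0, 0, 0, 60]
    - [-0.1, -0.1, 0.25, 0, 0, 0, 60]
    - [-0.12, -0.2, 0.25, 0, 0, 0, 60]
    - [-0.18, -0.3, 0.25, 0, 0, 0, 60]
    - [-0.22, -0.38, 0.25, 0, 0, 0, 60]

```text
time: 21.2
tool_pos: [0.4909, -0.1892, 0.1449]
tool_rot: [0.001, 1.0, 0.012, 0.001]
contact_force: [0.8, 0.2, -0.3]
gripper_width: 0.767
```

Call:
step_arm:
  motion:
    - [-0.02, -0.06, 0, 0, 0, 0, 60]
    - [-0.02, -0.06, 0, 0, 0, 0, 60]
    - [-0.02, -0.06, 0, 0, 0, 0, 60]

```text
time: 21.5
tool_pos: [0.4815, -0.2181, 0.1438]
tool_rot: [-0.0, 1.0, 0.011, 0.0]
contact_force: [0.6, 0.3, -0.5]
gripper_width: 0.766
```

```bash
python3 look.py 14 140 220 200 150 220 180 200 150; python3 - <<'E'
from h import *
s,t=rollers()
for c,st in blobs(s,wh,(150,300,100,65)): print('sc',np.round(c,1),st[4],np.round(onz(s,c,.023),4))
E
```

```text
21.6 [ 0.48184647 -0.21689068  0.14330121] [-1.000e-04  9.999e-01  1.190e-02  2.000e-04] 0.7635323493464751 [ 0.43553576  0.48961713 -0.70910888]
sc [118.  374.1] [ 0.433 -0.462]
sc [320.1 255. ] [ 0.583 -0.007]
sc [333.1 235.6] [0.575 0.056]
sc [179.4 335.7] [ 0.47  -0.336]
top [296.8 264.8] [ 0.589 -0.016]
top [501.7 332.9] [ 0.441 -0.465]
top [268.9 265.7] [0.587 0.045]
sc [178.1 329. ] 135 [ 0.4672 -0.3308  0.023 ]
```

View pics/s14c.png

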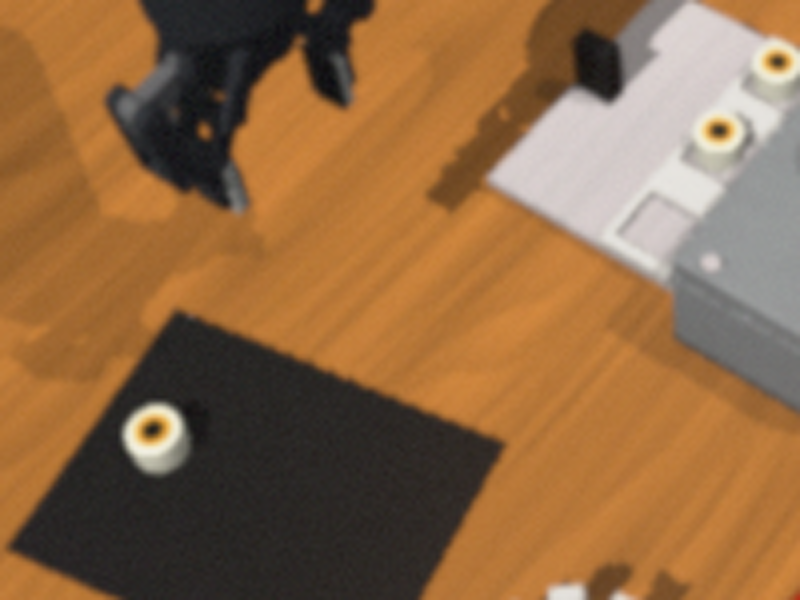

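View pics/t14c.png

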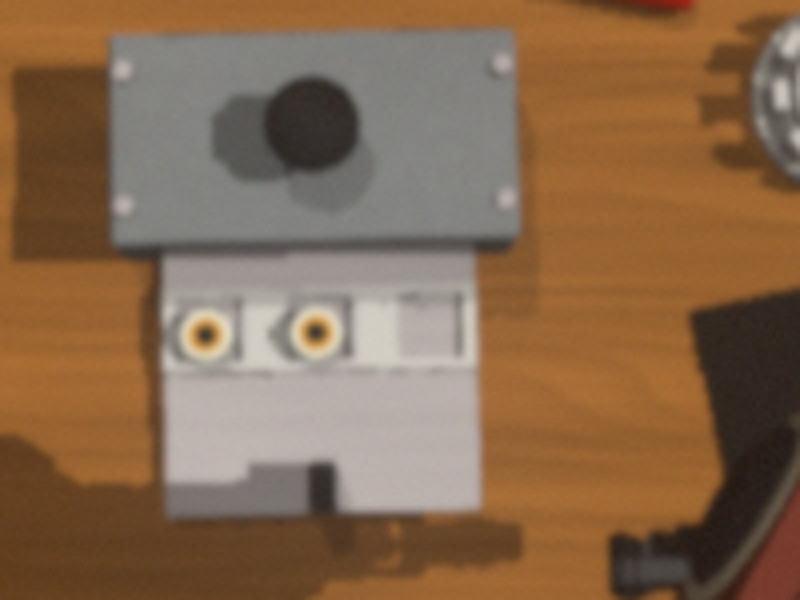

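B is in the middle pocket, but the slide crept in about 3–4 mm; the right pocket now shows at top crop (432,329). C is unmoved at (0.467, -0.331), so I'll pick it up.

Call:
step_arm:
  motion:
    - [-0.029, -0.08, -0.04, 0, 0, 0, 60]
    - [-0.029, -0.16, -0.08, 0, 0, 0, 60]
    - [-0.029, -0.23, -0.12, 0, 0, 0, 60]
    - [-0.029, -0.23, -0.17, 0, 0, 0, 60]
    - [-0.029, -0.23, -0.17, 0, 0, 0, 60]
    - [-0.029, -0.23, -0.17, 0, 0, 0, 60]

```text
time: 22.4
tool_pos: [0.467, -0.3317, 0.0576]
tool_rot: [-0.001, 1.0, 0.012, -0.001]
contact_force: [-0.6, -0.1, 0.6]
gripper_width: 0.761
```

```bash
python3 look.py 15 140 220 200 150 220 180 200 150
```

```text
22.5 [ 0.46802309 -0.33246428  0.05943632] [7.000e-04 9.999e-01 1.210e-02 7.000e-04] 0.7681410548239523 [-0.077951    0.83136146  0.66720851]
```

View pics/s15c.png

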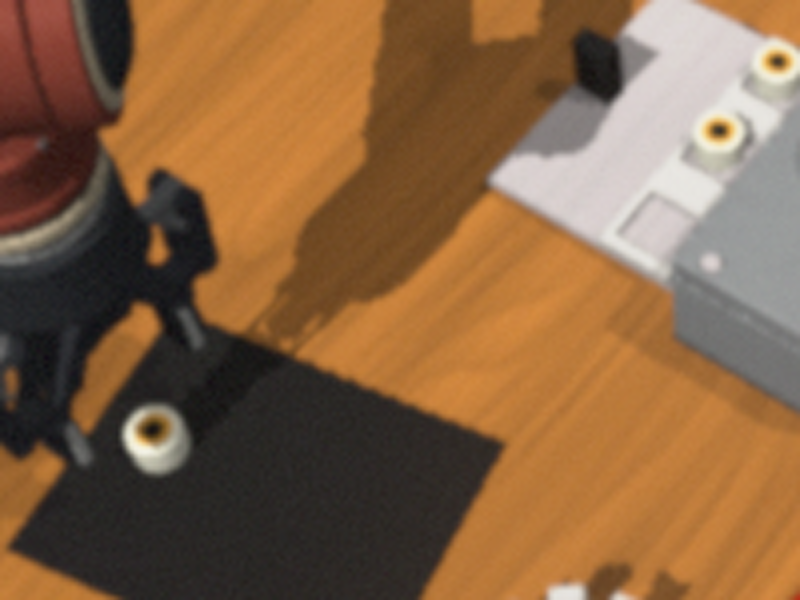

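Call:
step_arm:
  motion:
    - [-0.001, 0.002, -0.05, 0, 0, 0, 60]
    - [-0.001, 0.002, -0.09, 0, 0, 0, 60]
    - [-0.001, 0.002, -0.098, 0, 0, 0, 60]
    - [-0.001, 0.002, -0.098, 0, 0, 0, 60]
    - [-0.001, 0.002, -0.098, 0, 0, 0, 255]
    - [-0.001, 0.002, -0.098, 0, 0, 0, 255]
    - [-0.001, 0.002, -0.098, 0, 0, 0, 255]
    - [-0.001, 0.002, -0.098, 0, 0, 0, 255]
    - [-0.001, 0.002, -0.098, 0, 0, 0, 255]
    - [-0.001, 0.002, -0.098, 0, 0, 0, 255]

```text
time: 23.5
tool_pos: [0.4676, -0.3325, 0.0108]
tool_rot: [0.001, 1.0, 0.011, 0.001]
contact_force: [-1.1, 1.5, 5.8]
gripper_width: 0.295
```

Call:
step_arm:
  motion:
    - [0, 0, 0.03, 0, 0, 0, 255]
    - [0, 0, 0.08, 0, 0, 0, 255]
    - [0, 0, 0.16, 0, 0, 0, 255]
    - [0, 0, 0.16, 0, 0, 0, 255]
    - [0, 0, 0.16, 0, 0, 0, 255]
    - [0, 0, 0.16, 0, 0, 0, 255]

```text
time: 24.1
tool_pos: [0.4658, -0.3311, 0.088]
tool_rot: [-0.001, 1.0, 0.011, -0.001]
contact_force: [0.1, 0.2, -1.2]
gripper_width: 0.298
```

```bash
python3 look.py 16 100 220 200 150 220 180 200 150
python3 - <<'E'
from h import *
t=grab('top');s=grab('scene')
print(onz(t,(220+432/4-.375,180+329/4-.375),.012))
im=cv2.imread('pics/s16.png')[...,::-1]
f=dict(s);f['pixels']=im
st=monitor.state();print(st['tool_pos'])
for c,q in blobs(f,br,(120,280,60,60),10): print(c,q, onz(s,c,st['tool_pos'][2]+.0127))
E
```

```text
24.2 [ 0.46553885 -0.33078337  0.08722509] [-0.0011  0.9999  0.0114 -0.0012] 0.295161362516836 [ 0.36870393 -0.38138253 -0.49031223]
[ 0.59532406 -0.08370911  0.012     ]
[ 0.46576752 -0.33100331  0.08745527]
[135.35590278 320.34201389] [ 120  280   45   60 1152] [ 0.43476749 -0.38123016  0.10015527]
[178.58823529 293.29411765] [178 289   2  10  17] [ 0.45720935 -0.29372274  0.10015527]
[163.59016393 298.09836066] [160 293   9  10  61] [ 0.44174433 -0.31791054  0.10015527]
[142.81395349 304.11627907] [139 301   8   7  43] [ 0.41959637 -0.34996047  0.10015527]
[168.81818182 309.        ] [165 306   7   6  11] [ 0.4673694  -0.32853606  0.10015527]
```

View pics/s16c.png

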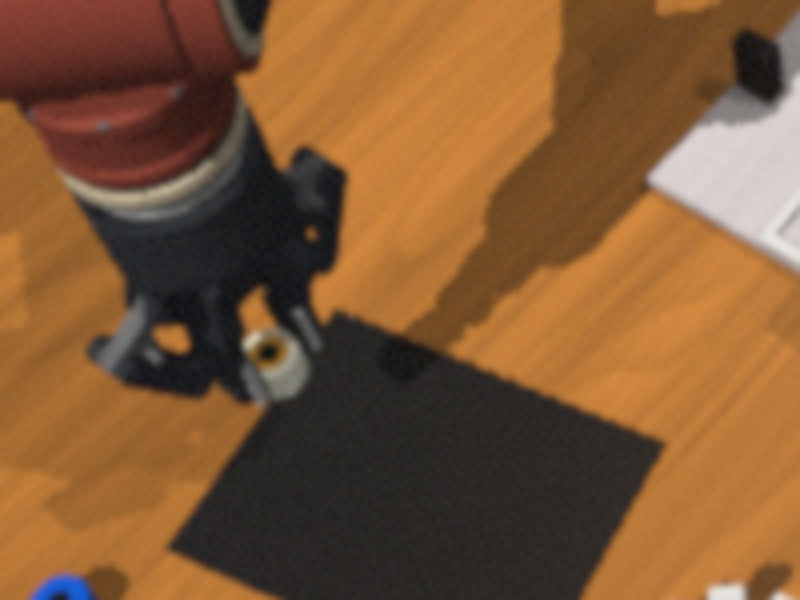

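```bash
python3 - <<'E'
import cv2
a=cv2.imread('pics/t14.png')[245:290,255:345];b=cv2.imread('pics/t4.png')[245:290,255:345]
im=cv2.resize(cv2.vconcat([b,a]),None,fx=6.5,fy=6.5,interpolation=cv2.INTER_CUBIC);cv2.imwrite('pics/cmp.png',im)
E
```

```text
(no output)
```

View pics/cmp.png

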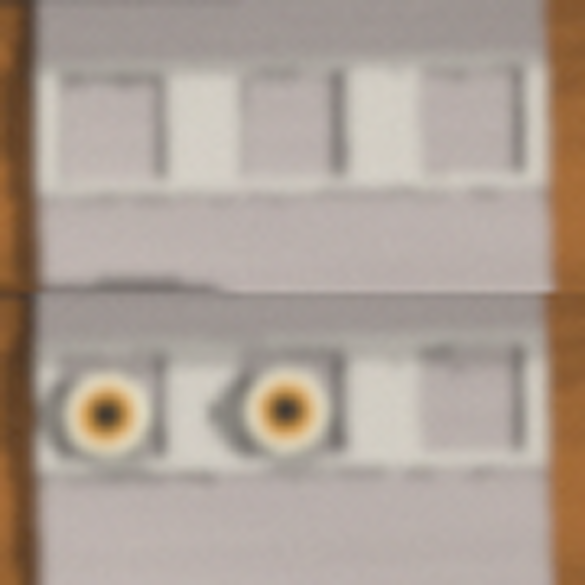

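The visible offsets show tool x ≈ 0.594 and y ≈ -0.081 for the right pocket. I'll carry C there.

Call:
step_arm:
  motion:
    - [0.03, 0.05, 0.08, 0, 0, 0, 255]
    - [0.08, 0.13, 0.1, 0, 0, 0, 255]
    - [0.12, 0.21, 0.1, 0, 0, 0, 255]
    - [0.16, 0.29, 0.1, 0, 0, 0, 255]
    - [0.2, 0.37, 0.1, 0, 0, 0, 255]
    - [0.24, 0.45, 0.06, 0, 0, 0, 255]
    - [0.256, 0.5, 0.0, 0, 0, 0, 255]
    - [0.256, 0.5, -0.05, 0, 0, 0, 255]
    - [0.256, 0.5, -0.08, 0, 0, 0, 255]
    - [0.256, 0.5, -0.08, 0, 0, 0, 255]

```text
time: 25.3
tool_pos: [0.592, -0.0812, 0.0454]
tool_rot: [-0.001, 1.0, 0.011, -0.003]
contact_force: [0.5, 0.2, -1.0]
gripper_width: 0.298
```

Call:
step_arm:
  motion:
    - [0, 0, 0, 0, 0, 0, 255]
    - [0, 0, 0, 0, 0, 0, 255]
    - [0, 0, 0, 0, 0, 0, 255]

```text
time: 25.6
tool_pos: [0.5957, -0.0826, 0.0508]
tool_rot: [0.0, 1.0, 0.011, 0.001]
contact_force: [-0.0, -0.6, -0.5]
gripper_width: 0.294
```

```bash
python3 look.py 17 220 170 180 150 220 180 200 150
```

```text
25.7 [ 0.59530371 -0.08228743  0.05034481] [3.000e-04 9.999e-01 1.110e-02 1.100e-03] 0.29471066582954725 [0.63306531 0.06589089 0.48907794]
```

View pics/s17c.png

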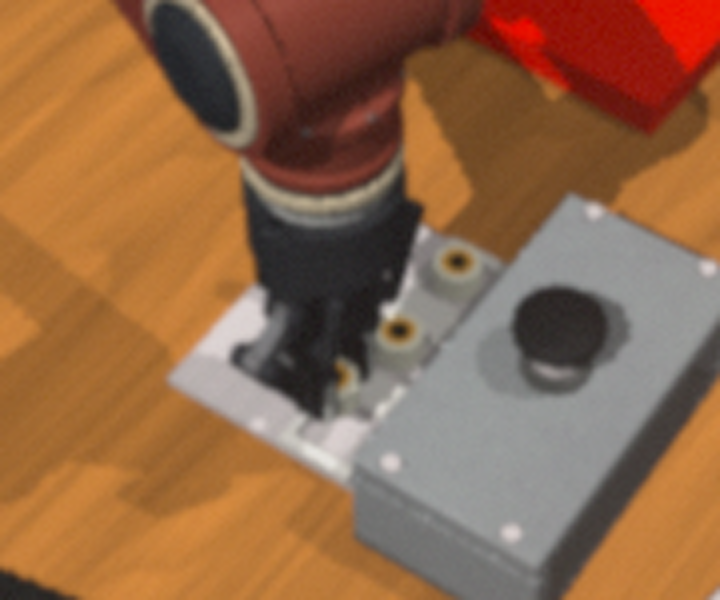

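Call:
step_arm:
  motion:
    - [-0.003, 0.003, 0, 0, 0, 0, 255]
    - [-0.003, 0.003, 0, 0, 0, 0, 255]
    - [-0.003, 0.003, -0.02, 0, 0, 0, 255]
    - [-0.003, 0.003, -0.04, 0, 0, 0, 255]
    - [-0.003, 0.003, -0.055, 0, 0, 0, 255]
    - [-0.003, 0.003, -0.06, 0, 0, 0, 255]
    - [-0.003, 0.003, -0.06, 0, 0, 0, 255]

```text
time: 26.4
tool_pos: [0.5954, -0.0803, 0.022]
tool_rot: [-0.0, 1.0, 0.011, 0.002]
contact_force: [-2.2, 2.6, 14.7]
gripper_width: 0.297
```

Call:
step_arm:
  motion:
    - [0, 0, 0, 0, 0, 0, 135]
    - [0, 0, 0, 0, 0, 0, 135]
    - [0, 0, 0, 0, 0, 0, 135]
    - [0, 0, 0.03, 0, 0, 0, 135]
    - [0, 0, 0.1, 0, 0, 0, 135]
    - [0, 0, 0.2, 0, 0, 0, 60]
    - [-0.08, -0.1, 0.25, 0, 0, 0, 60]
    - [-0.16, -0.2, 0.25, 0, 0, 0, 60]
    - [-0.24, -0.2, 0.25, 0, 0, 0, 60]
    - [-0.24, -0.2, 0.25, 0, 0, 0, 60]

```text
time: 27.4
tool_pos: [0.4702, -0.1816, 0.1446]
tool_rot: [0.0, 1.0, 0.01, -0.0]
contact_force: [-0.3, -0.0, -1.3]
gripper_width: 0.764
```

```bash
python3 look.py 18 220 170 180 150 220 180 200 150
python3 - <<'E'
from h import *
t=grab('top');s=grab('scene')
dk=lambda r,g,b:(r<60)&(g<60)&(b<60)
for c,st in blobs(t,dk,(285,280,30,35)): print('tab top',c,st,onz(t,c,.055))
for c,st in blobs(t,br,(255,250,90,35),10): print('br',c,st[4],onz(t,c,.032))
E
```

```text
27.5 [ 0.47183685 -0.18088498  0.14458159] [2.000e-04 9.999e-01 1.010e-02 5.000e-04] 0.7617687498052363 [ 0.38520867  0.57088165 -0.16808746]
tab top [299.85185185 300.51851852] [298 297   4   9  27] [ 0.5124311  -0.02453037  0.055     ]
br [342. 267.] 175 [ 0.5831718  -0.11372995  0.032     ]
br [326.92156863 260.47058824] 51 [ 0.59709104 -0.08145618  0.032     ]
br [270.94339623 262.81132075] 53 [0.59182066 0.03800577 0.032     ]
br [298.48888889 262.13333333] 45 [ 0.59339562 -0.02067538  0.032     ]
br [255.80487805 276.80487805] 41 [0.56198596 0.06975477 0.032     ]
```

View pics/s18c.png

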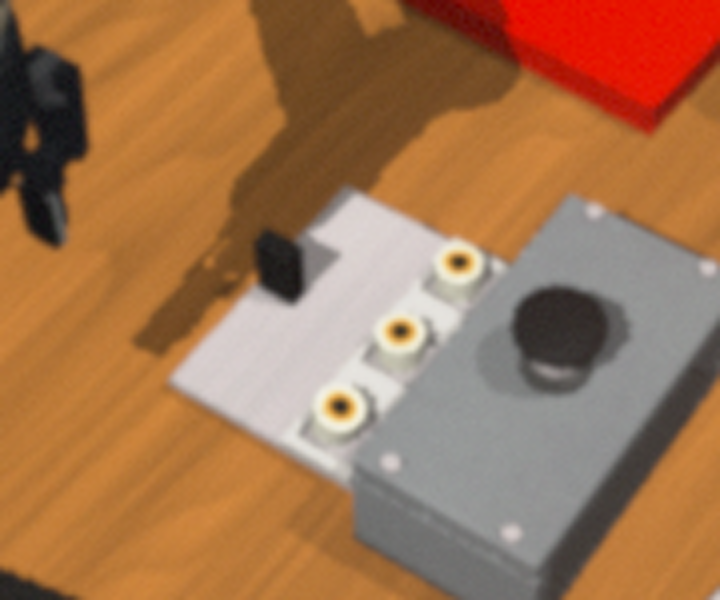

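View pics/t18c.png

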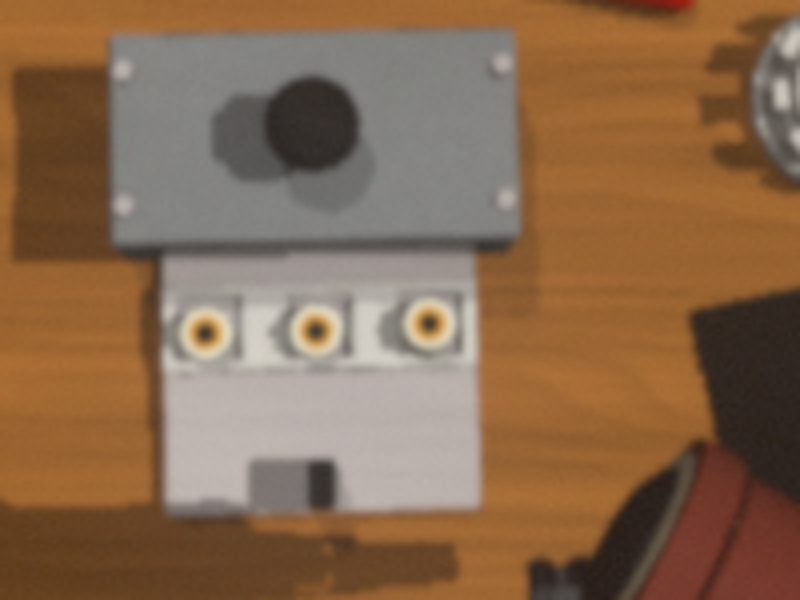

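```bash
python3 - <<'E'
import cv2
a=cv2.imread('pics/t18.png')[248:282,258:344];b=cv2.imread('pics/s18.png')[222:294,280:360]
cv2.imwrite('pics/cmp2.png',cv2.resize(a,None,fx=8,fy=8,interpolation=cv2.INTER_CUBIC));cv2.imwrite('pics/cmp3.png',cv2.resize(b,None,fx=8,fy=8,interpolation=cv2.INTER_CUBIC))
E
```

```text
(no output)
```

View pics/cmp2.png

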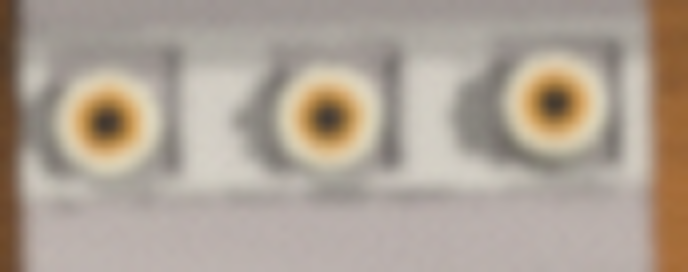

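View pics/cmp3.png

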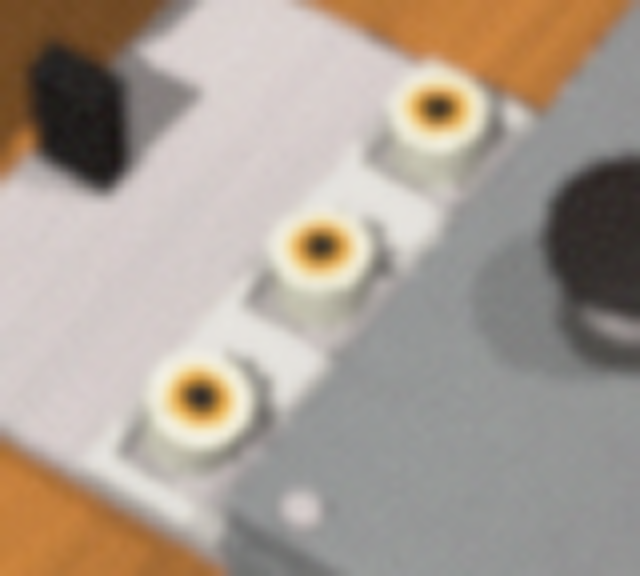

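```bash
python3 - <<'E'
from h import *
t=grab('top');s=grab('scene')
T=[c for c,st in blobs(t,br,(262,252,76,20),20)];S=[c for c,st in blobs(s,br,(296,230,45,46),20)]
T=[c for c in T if c[1]<264];
for c in T:
    for d in S:
        p,e=tri(t,c,s,d)
        if e<.01:print(c,d,p.round(4),e)
E
```

```text
[326.92156863 260.47058824] [304.46341463 271.24390244] [ 0.5965 -0.0813  0.0399] 0.00033269726069747014
[270.88461538 262.75      ] [334.51351351 235.2972973 ] [0.5916 0.0377 0.0371] 0.0001364703717913177
[298.5        262.04347826] [319.46153846 252.51282051] [ 0.5928 -0.0212  0.0378] 0.0010864925115976747
```

The scene view shows all three rollers in pockets. But C seated about 2 mm high (contact height, and triangulated z 0.040 against 0.037), so its far edge is probably on the rim. I'll re-grip it, lift slightly, shift towards the front and set it down again.

Call:
step_arm:
  motion:
    - [0.08, 0.06, 0, 0, 0, 0, 135]
    - [0.16, 0.12, 0, 0, 0, 0, 135]
    - [0.24, 0.18, -0.03, 0, 0, 0, 135]
    - [0.246, 0.2, -0.08, 0, 0, 0, 135]
    - [0.246, 0.2, -0.14, 0, 0, 0, 135]
    - [0.246, 0.2, -0.17, 0, 0, 0, 135]
    - [0.246, 0.2, -0.17, 0, 0, 0, 135]
    - [0.246, 0.2, -0.17, 0, 0, 0, 135]

```text
time: 28.5
tool_pos: [0.5965, -0.0802, 0.0594]
tool_rot: [0.0, 1.0, 0.011, 0.0]
contact_force: [-0.2, 0.5, 0.6]
gripper_width: 0.471
```

Call:
step_arm:
  motion:
    - [0, 0, 0, 0, 0, 0, 135]
    - [0, 0, 0, 0, 0, 0, 135]

```text
time: 28.7
tool_pos: [0.5972, -0.0808, 0.061]
tool_rot: [0.0, 1.0, 0.011, 0.002]
contact_force: [-0.1, -0.0, 0.1]
gripper_width: 0.471
```

Call:
step_arm:
  motion:
    - [-0.003, 0.001, -0.03, 0, 0, 0, 135]
    - [-0.003, 0.001, -0.06, 0, 0, 0, 135]
    - [-0.003, 0.001, -0.077, 0, 0, 0, 135]
    - [-0.003, 0.001, -0.077, 0, 0, 0, 135]
    - [-0.003, 0.001, -0.077, 0, 0, 0, 255]
    - [-0.003, 0.001, -0.077, 0, 0, 0, 255]
    - [-0.003, 0.001, -0.077, 0, 0, 0, 255]
    - [-0.003, 0.001, -0.077, 0, 0, 0, 255]

```text
time: 29.5
tool_pos: [0.5949, -0.0798, 0.021]
tool_rot: [0.0, 1.0, 0.011, 0.0]
contact_force: [1.2, -0.4, -0.6]
gripper_width: 0.299
```

Call:
step_arm:
  motion:
    - [0, 0, 0, 0, 0, 0, 255]
    - [0, 0, 0.01, 0, 0, 0, 255]
    - [0, 0, 0.02, 0, 0, 0, 255]
    - [0, 0, 0.02, 0, 0, 0, 255]
    - [0, 0, 0.02, 0, 0, 0, 255]

```text
time: 30.0
tool_pos: [0.5949, -0.0798, 0.031]
tool_rot: [0.0, 1.0, 0.011, 0.0]
contact_force: [0.7, -0.8, -1.7]
gripper_width: 0.299
```

```bash
python3 look.py 19 260 200 100 100 250 240 100 50
```

```text
30.1 [ 0.59446206 -0.07967298  0.03045798] [-0.000e+00  9.999e-01  1.140e-02 -1.000e-04] 0.2955425040710792 [-0.17357837  0.13162793 -0.76961327]
```

View pics/s19c.png

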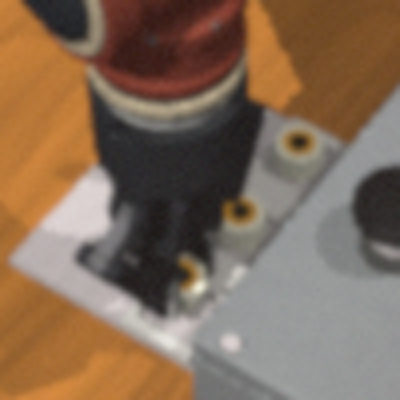

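Call:
step_arm:
  motion:
    - [-0.005, -0.002, 0, 0, 0, 0, 255]
    - [-0.005, -0.002, 0, 0, 0, 0, 255]
    - [-0.005, -0.002, -0.01, 0, 0, 0, 255]
    - [-0.005, -0.002, -0.016, 0, 0, 0, 255]
    - [-0.005, -0.002, -0.02, 0, 0, 0, 255]
    - [-0.005, -0.002, -0.02, 0, 0, 0, 255]

```text
time: 30.7
tool_pos: [0.592, -0.0806, 0.0203]
tool_rot: [-0.0, 1.0, 0.011, -0.0]
contact_force: [-0.4, -0.3, -0.3]
gripper_width: 0.3
```

Call:
step_arm:
  motion:
    - [0, 0, -0.003, 0, 0, 0, 255]
    - [0, 0, -0.003, 0, 0, 0, 255]

```text
time: 30.9
tool_pos: [0.5925, -0.0807, 0.0199]
tool_rot: [0.0, 1.0, 0.011, 0.0]
contact_force: [-1.4, 1.2, 4.9]
gripper_width: 0.295
```

Call:
step_arm:
  motion:
    - [0, 0, -0.003, 0, 0, 0, 255]
    - [0, 0, -0.003, 0, 0, 0, 255]

```text
time: 31.1
tool_pos: [0.5936, -0.0808, 0.0198]
tool_rot: [0.0, 1.0, 0.011, 0.001]
contact_force: [-1.7, 2.0, 9.1]
gripper_width: 0.3
```

Call:
step_arm:
  motion:
    - [0, 0, 0.004, 0, 0, 0, 135]
    - [0, 0, 0.004, 0, 0, 0, 135]
    - [0, 0, 0.004, 0, 0, 0, 135]
    - [0, 0, 0.03, 0, 0, 0, 135]
    - [0, 0, 0.1, 0, 0, 0, 135]
    - [0, 0, 0.2, 0, 0, 0, 60]
    - [-0.08, -0.1, 0.25, 0, 0, 0, 60]
    - [-0.16, -0.2, 0.25, 0, 0, 0, 60]
    - [-0.24, -0.2, 0.25, 0, 0, 0, 60]
    - [-0.24, -0.2, 0.25, 0, 0, 0, 60]

```text
time: 32.1
tool_pos: [0.4692, -0.1821, 0.1431]
tool_rot: [0.0, 1.0, 0.01, -0.0]
contact_force: [-0.6, 0.7, -1.1]
gripper_width: 0.762
```

```bash
python3 look.py 20 220 170 180 150 220 180 200 150
cat > tri3.py <<'E'
from h import *
def go():
    t=grab('top');s=grab('scene')
    T=[c for c,st in blobs(t,br,(262,252,76,24),20)];S=[c for c,st in blobs(s,br,(290,225,55,56),20)]
    for c in T:
        for d in S:
            p,e=tri(t,c,s,d)
            if e<.01 and .02<p[2]<.05:print(c.round(2),d.round(2),p.round(4),round(e,4))
go();go()
E
python3 tri3.py
python3 - <<'E'
import cv2
a=cv2.imread('pics/t20.png')[248:282,258:344];b=cv2.imread('pics/s20.png')[222:294,280:360]
a=cv2.resize(a,None,fx=7,fy=7,interpolation=cv2.INTER_CUBIC);b=cv2.resize(b,None,fx=4.5,fy=4.5,interpolation=cv2.INTER_CUBIC)
b=cv2.copyMakeBorder(b,0,0,0,a.shape[1]-b.shape[1],cv2.BORDER_CONSTANT);cv2.imwrite('pics/cmp4.png',cv2.vconcat([a,b]))
E
```

```text
32.2 [ 0.47084842 -0.18139573  0.14305864] [2.000e-04 9.999e-01 1.010e-02 5.000e-04] 0.7654227689121189 [ 0.76781363 -0.35619626  0.23359014]
[327.14 260.47] [304.48 271.33] [ 0.5966 -0.0816  0.0401] 0.0
[270.9 262.5] [334.63 235.4 ] [0.5921 0.0376 0.0371] 0.0003
[298.56 261.71] [320.03 252.58] [ 0.5938 -0.0211  0.0381] 0.0003
[327.14 260.47] [304.44 271.24] [ 0.5965 -0.0816  0.0403] 0.0001
[270.9 262.5] [334.56 235.33] [0.592  0.0375 0.0374] 0.0004
[298.62 261.56] [320.03 252.58] [ 0.594  -0.0213  0.0385] 0.0005
```

View pics/cmp4.png

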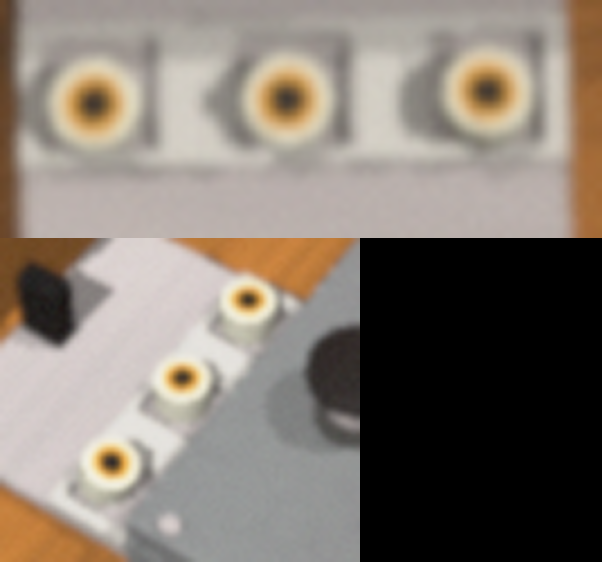

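```bash
python3 - <<'E'
from h import *
t=grab('top');s=grab('scene')
for c,d in(((422.5,269.9),(232.9,341.5)),((448.7,291.6),(195.8,349.8)),((442.9,321.5),(177.8,326.9))): print(tri(t,c,s,d))
E
sed -i 's/go();go()/go()/' tri3.py
```

```text
(array([ 0.57721905, -0.28804402,  0.02811879]), np.float64(0.0006329171931977215))
(array([ 0.53092299, -0.3432862 ,  0.02886167]), np.float64(5.071137098654931e-05))
(array([ 0.46730367, -0.32915996,  0.02945468]), np.float64(0.0003735394587832612))
```

Triangulated z has a trend across y, so whether C is flat isn't settled. I'll probe its top with closed fingers, and B's as a reference.

Call:
step_arm:
  motion:
    - [0.08, 0.06, 0, 0, 0, 0, 255]
    - [0.16, 0.12, 0, 0, 0, 0, 255]
    - [0.24, 0.18, -0.03, 0, 0, 0, 255]
    - [0.247, 0.2, -0.08, 0, 0, 0, 255]
    - [0.247, 0.2, -0.14, 0, 0, 0, 255]
    - [0.247, 0.2, -0.19, 0, 0, 0, 255]
    - [0.247, 0.2, -0.196, 0, 0, 0, 255]
    - [0.247, 0.2, -0.196, 0, 0, 0, 255]
    - [0.247, 0.2, -0.196, 0, 0, 0, 255]
    - [0.247, 0.2, -0.196, 0, 0, 0, 255]

```text
time: 33.5
tool_pos: [0.597, -0.0811, 0.0466]
tool_rot: [0.0, 1.0, 0.011, 0.002]
contact_force: [-0.7, 0.4, -0.1]
gripper_width: 0.003
```

Call:
step_arm:
  motion:
    - [0, 0, -0.01, 0, 0, 0, 255]
    - [0, 0, -0.018, 0, 0, 0, 255]
    - [0, 0, -0.018, 0, 0, 0, 255]
    - [0, 0, -0.018, 0, 0, 0, 255]

```text
time: 33.9
tool_pos: [0.5958, -0.0808, 0.0357]
tool_rot: [0.0, 1.0, 0.011, 0.0]
contact_force: [2.0, -0.2, 1.4]
gripper_width: 0.002
```

Call:
step_arm:
  motion:
    - [0, 0, -0.004, 0, 0, 0, 255]
    - [0, 0, -0.004, 0, 0, 0, 255]
    - [0, 0, -0.004, 0, 0, 0, 255]

```text
time: 34.2
tool_pos: [0.5964, -0.081, 0.0353]
tool_rot: [0.0, 1.0, 0.011, 0.001]
contact_force: [-2.8, 0.3, 8.8]
gripper_width: -0.003
```

Call:
step_arm:
  motion:
    - [0, 0, 0.02, 0, 0, 0, 255]
    - [-0.002, 0.06, 0.03, 0, 0, 0, 255]
    - [-0.004, 0.12, 0.03, 0, 0, 0, 255]
    - [-0.004, 0.12, 0.01, 0, 0, 0, 255]
    - [-0.004, 0.12, 0.006, 0, 0, 0, 255]
    - [-0.004, 0.12, 0.002, 0, 0, 0, 255]
    - [-0.004, 0.12, 0.002, 0, 0, 0, 255]

```text
time: 34.9
tool_pos: [0.5931, -0.0214, 0.0339]
tool_rot: [-0.0, 1.0, 0.011, -0.001]
contact_force: [-0.8, 0.4, 0.2]
gripper_width: -0.002
```

Call:
step_arm:
  motion:
    - [0, 0, -0.003, 0, 0, 0, 255]
    - [0, 0, -0.003, 0, 0, 0, 255]
    - [0, 0, -0.003, 0, 0, 0, 255]

```text
time: 35.2
tool_pos: [0.5936, -0.021, 0.0331]
tool_rot: [0.0, 1.0, 0.011, 0.0]
contact_force: [0.4, 0.1, 0.9]
gripper_width: -0.002
```

Call:
step_arm:
  motion:
    - [0, 0, -0.004, 0, 0, 0, 255]
    - [0, 0, -0.004, 0, 0, 0, 255]
    - [0, 0, -0.004, 0, 0, 0, 255]

```text
time: 35.5
tool_pos: [0.5944, -0.0209, 0.0321]
tool_rot: [0.0, 1.0, 0.011, 0.001]
contact_force: [-0.8, -0.6, 5.5]
gripper_width: 0.002
```

B is flat (top at 0.032), but C's top contacts at 0.0354, so it is tilted. I'll find the tilt direction from the images.

Call:
step_arm:
  motion:
    - [0, 0, 0.06, 0, 0, 0, 135]
    - [0, 0, 0.14, 0, 0, 0, 135]
    - [-0.1, -0.1, 0.2, 0, 0, 0, 135]
    - [-0.2, -0.2, 0.2, 0, 0, 0, 135]
    - [-0.24, -0.28, 0.2, 0, 0, 0, 135]
    - [-0.24, -0.3, 0.2, 0, 0, 0, 135]
    - [-0.24, -0.3, 0.2, 0, 0, 0, 135]

```text
time: 36.2
tool_pos: [0.4712, -0.1744, 0.131]
tool_rot: [0.001, 1.0, 0.008, -0.0]
contact_force: [0.8, 1.2, 0.2]
gripper_width: 0.467
```

```bash
python3 tri3.py; python3 - <<'E'
from h import *
# average several frames for noise
def avg(n,k=6):
    f=None
    for i in range(k):
        g=eyes.grab_frame(n); f=g['pixels'].astype(float)/k+(f if f is not None else 0)
    return f
t=avg('top');s=avg('scene')
a=cv2.resize(t[250:276,256:344].astype(np.uint8)[...,::-1],None,fx=8.5,fy=8.5,interpolation=cv2.INTER_LANCZOS4)
b=cv2.resize(s[226:286,286:352].astype(np.uint8)[...,::-1],None,fx=9,fy=9,interpolation=cv2.INTER_LANCZOS4)
cv2.imwrite('pics/a21.png',a);cv2.imwrite('pics/b21.png',b)
# second moments of brass+hole and white discs in 41px windows
for nm,im,cs in(('top',t,[(271,262.5),(298.6,261.6),(327.1,260.5)]),('scene',s,[(334.6,235.4),(320,252.6),(304.5,271.3)])):
    r,b=im[...,0],im[...,2]
    for c in cs:
        y,x=np.mgrid[0:480,0:640];m=(np.hypot(x-c[0],y-c[1])<6.0)
        w=np.clip((r-b)-45,0,None)*m
        mu=[(w*x).sum()/w.sum(),(w*y).sum()/w.sum()]
        C=np.cov(np.array([x[m],y[m]]),aweights=w[m])
        print(nm,np.round(mu,2),np.round(C.ravel(),2),round(w.sum()))
E
```

```text
[327.33 260.15] [304.5  271.41] [ 0.5971 -0.0821  0.0407] 0.0002
[270.93 262.11] [334.83 235.43] [0.5928 0.0374 0.0378] 0.0005
[298.63 261.37] [320.38 252.59] [ 0.5946 -0.0211  0.0387] 0.0
top [270.96 262.04] [6.07 0.14 0.14 5.85] 2917
top [298.59 261.46] [5.83 0.16 0.16 5.73] 2685
top [327.29 260.18] [6.04 0.01 0.01 5.46] 2686
scene [335.1  235.26] [ 4.73 -0.23 -0.23  3.92] 2389
scene [320.26 252.81] [ 5.19 -0.07 -0.07  2.99] 2403
scene [304.65 271.42] [5.23 0.41 0.41 4.02] 2984
```

View pics/a21.png

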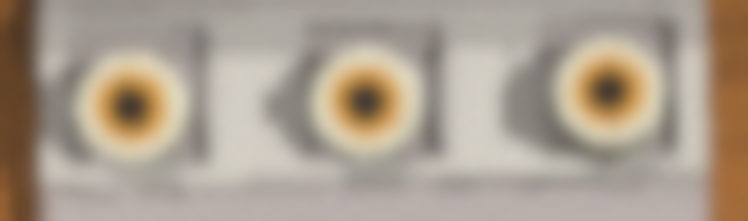

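View pics/b21.png

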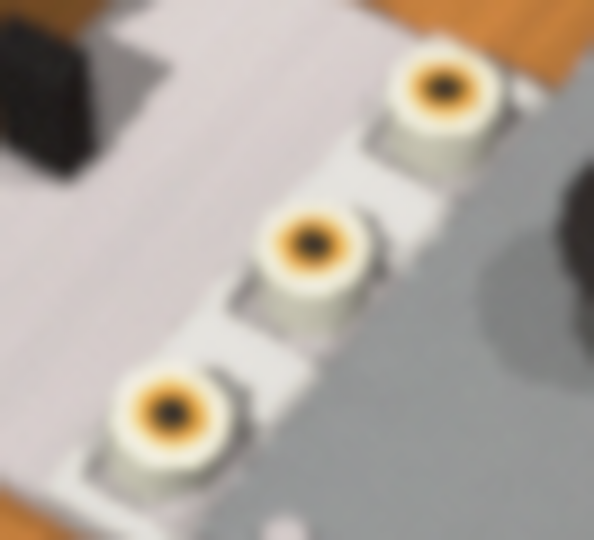

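The images show C's front (-x) edge on the front rim: its top face leans +x and the camera sees its front side. I'll re-grip, lift and shift it +4 mm in x.

Call:
step_arm:
  motion:
    - [0.08, 0.06, 0, 0, 0, 0, 135]
    - [0.16, 0.12, 0, 0, 0, 0, 135]
    - [0.24, 0.18, -0.03, 0, 0, 0, 135]
    - [0.244, 0.187, -0.08, 0, 0, 0, 135]
    - [0.244, 0.187, -0.14, 0, 0, 0, 135]
    - [0.244, 0.187, -0.14, 0, 0, 0, 135]
    - [0.244, 0.187, -0.14, 0, 0, 0, 135]
    - [0.244, 0.187, -0.14, 0, 0, 0, 135]
    - [0.244, 0.187, -0.14, 0, 0, 0, 135]

```text
time: 37.8
tool_pos: [0.5968, -0.0779, 0.0633]
tool_rot: [0.0, 1.0, 0.011, 0.002]
contact_force: [-0.2, -0.2, -0.4]
gripper_width: 0.47
```

Call:
step_arm:
  motion:
    - [0, 0, 0, 0, 0, 0, 135]
    - [0, 0, 0, 0, 0, 0, 135]

```text
time: 38.0
tool_pos: [0.596, -0.0775, 0.0621]
tool_rot: [0.0, 1.0, 0.011, 0.001]
contact_force: [0.6, 1.1, -0.3]
gripper_width: 0.472
```

Call:
step_arm:
  motion:
    - [-0.002, -0.0075, 0, 0, 0, 0, 135]
    - [-0.002, -0.0075, -0.03, 0, 0, 0, 135]
    - [-0.002, -0.0075, -0.06, 0, 0, 0, 135]
    - [-0.002, -0.0075, -0.08, 0, 0, 0, 135]
    - [-0.002, -0.0075, -0.08, 0, 0, 0, 135]
    - [-0.002, -0.0075, -0.08, 0, 0, 0, 255]
    - [-0.002, -0.0075, -0.08, 0, 0, 0, 255]
    - [-0.002, -0.0075, -0.08, 0, 0, 0, 255]
    - [-0.002, -0.0075, -0.08, 0, 0, 0, 255]

```text
time: 38.9
tool_pos: [0.5949, -0.081, 0.0215]
tool_rot: [0.0, 1.0, 0.011, 0.0]
contact_force: [0.5, -0.6, -0.3]
gripper_width: 0.302
```

Call:
step_arm:
  motion:
    - [0, 0, 0, 0, 0, 0, 255]
    - [0, 0, 0.01, 0, 0, 0, 255]
    - [0, 0, 0.02, 0, 0, 0, 255]
    - [0.009, 0, 0.02, 0, 0, 0, 255]
    - [0.009, 0, 0.02, 0, 0, 0, 255]
    - [0.009, 0, 0.02, 0, 0, 0, 255]

```text
time: 39.5
tool_pos: [0.5992, -0.0809, 0.031]
tool_rot: [0.0, 1.0, 0.011, 0.0]
contact_force: [0.4, 0.4, -1.2]
gripper_width: 0.298
```

Call:
step_arm:
  motion:
    - [0, 0, -0.01, 0, 0, 0, 255]
    - [0, 0, -0.018, 0, 0, 0, 255]
    - [0, 0, -0.022, 0, 0, 0, 255]
    - [0, 0, -0.022, 0, 0, 0, 255]

```text
time: 39.9
tool_pos: [0.5989, -0.0809, 0.02]
tool_rot: [-0.0, 1.0, 0.011, -0.0]
contact_force: [-2.2, 0.3, 2.8]
gripper_width: 0.298
```

Call:
step_arm:
  motion:
    - [0, 0, -0.003, 0, 0, 0, 255]
    - [0, 0, -0.004, 0, 0, 0, 255]
    - [0, 0, -0.004, 0, 0, 0, 255]

```text
time: 40.2
tool_pos: [0.6001, -0.0809, 0.0196]
tool_rot: [-0.0, 1.0, 0.011, 0.001]
contact_force: [-2.7, 1.5, 7.4]
gripper_width: 0.302
```

Call:
step_arm:
  motion:
    - [0, 0, 0.004, 0, 0, 0, 135]
    - [0, 0, 0.004, 0, 0, 0, 135]
    - [0, 0, 0.004, 0, 0, 0, 135]
    - [0, 0, 0.03, 0, 0, 0, 135]
    - [0, 0, 0.1, 0, 0, 0, 135]
    - [0, 0, 0.2, 0, 0, 0, 60]
    - [-0.08, -0.1, 0.25, 0, 0, 0, 60]
    - [-0.16, -0.2, 0.25, 0, 0, 0, 60]
    - [-0.24, -0.2, 0.25, 0, 0, 0, 60]
    - [-0.24, -0.2, 0.25, 0, 0, 0, 60]

```text
time: 41.2
tool_pos: [0.4762, -0.1824, 0.1436]
tool_rot: [0.0, 1.0, 0.01, -0.0]
contact_force: [0.8, 0.5, -0.4]
gripper_width: 0.762
```

```bash
python3 tri3.py; cat > zoom.py <<'E'
import sys
from h import *
def avg(n,k=6):
    f=0
    for i in range(k): f=f+eyes.grab_frame(n)['pixels'].astype(float)/k
    return f
t=avg('top');s=avg('scene')
a=cv2.resize(t[248:280,256:344].astype(np.uint8)[...,::-1],None,fx=6,fy=6,interpolation=cv2.INTER_LANCZOS4)
b=cv2.resize(s[226:286,286:352].astype(np.uint8)[...,::-1],None,fx=6,fy=6,interpolation=cv2.INTER_LANCZOS4)
b=cv2.copyMakeBorder(b,0,0,0,a.shape[1]-b.shape[1],cv2.BORDER_CONSTANT)
cv2.imwrite(f'pics/{sys.argv[1]}.png',cv2.vconcat([a,b]))
E
python3 zoom.py z1
```

```text
[270.94 261.35] [335.5  235.72] [0.5945 0.0375 0.0378] 0.0003
[298.56 260.83] [320.88 253.02] [ 0.5958 -0.021   0.0379] 0.0
[327.1  259.54] [305.09 272.3 ] [ 0.5985 -0.0818  0.0382] 0.0004
```

View pics/z1.png

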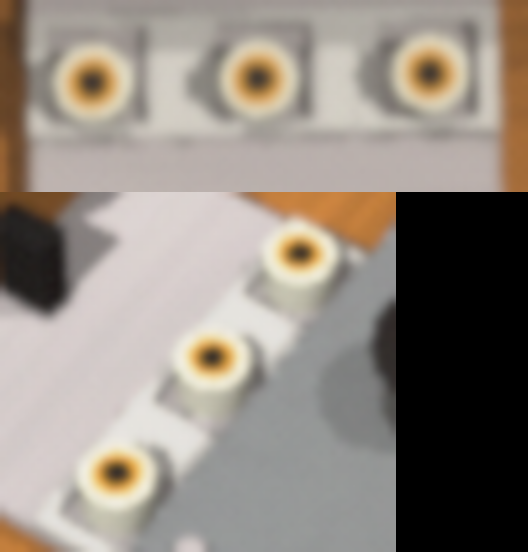

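All three are now flat, with z values 0.0378, 0.0379 and 0.0382. Next I'll grip the tab.

Call:
step_arm:
  motion:
    - [0.02, 0.08, 0, 0, 0, 0, 60]
    - [0.04, 0.16, 0, 0, 0, 0, 60]
    - [0.06, 0.24, 0, 0, 0, 0, 60]
    - [0.077, 0.316, -0.04, 0, 0, 0, 60]
    - [0.077, 0.316, -0.088, 0, 0, 0, 60]
    - [0.077, 0.316, -0.088, 0, 0, 0, 60]
    - [0.077, 0.316, -0.088, 0, 0, 0, 60]
    - [0.077, 0.316, -0.088, 0, 0, 0, 60]

```text
time: 42.7
tool_pos: [0.5184, -0.0237, 0.1004]
tool_rot: [0.0, 1.0, 0.011, 0.001]
contact_force: [0.6, 0.1, -0.0]
gripper_width: 0.762
```

```bash
python3 look.py 22 220 170 180 150 220 180 200 150
```

```text
42.8 [ 0.51847723 -0.02385143  0.10053568] [3.000e-04 9.999e-01 1.070e-02 1.300e-03] 0.7638792300042451 [-0.13759776 -0.05843731  0.10514551]
```

View pics/s22c.png

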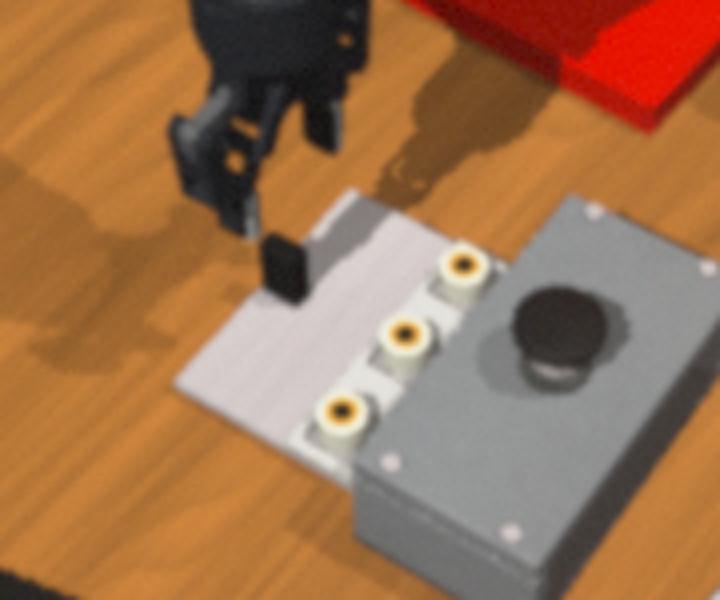

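Call:
step_arm:
  motion:
    - [-0.004, 0, -0.06, 0, 0, 0, 60]
    - [-0.004, 0, -0.11, 0, 0, 0, 60]
    - [-0.004, 0, -0.143, 0, 0, 0, 60]
    - [-0.004, 0, -0.143, 0, 0, 0, 60]
    - [-0.004, 0, -0.143, 0, 0, 0, 255]
    - [-0.004, 0, -0.143, 0, 0, 0, 255]
    - [-0.004, 0, -0.143, 0, 0, 0, 255]
    - [-0.004, 0, -0.143, 0, 0, 0, 255]
    - [-0.004, 0, -0.143, 0, 0, 0, 255]
    - [-0.004, 0, -0.143, 0, 0, 0, 255]

```text
time: 43.8
tool_pos: [0.5167, -0.0234, 0.029]
tool_rot: [0.001, 1.0, 0.012, 0.001]
contact_force: [-2.2, -2.8, 6.1]
gripper_width: 0.157
```

Call:
step_arm:
  motion:
    - [0.016, 0, 0, 0, 0, 0, 255]
    - [0.032, 0.0005, 0, 0, 0, 0, 255]
    - [0.05, 0.001, 0, 0, 0, 0, 255]
    - [0.07, 0.0015, 0, 0, 0, 0, 255]
    - [0.09, 0.002, 0, 0, 0, 0, 255]
    - [0.11, 0.0025, 0, 0, 0, 0, 255]
    - [0.13, 0.003, 0, 0, 0, 0, 255]
    - [0.15, 0.003, 0, 0, 0, 0, 255]
    - [0.165, 0.003, 0, 0, 0, 0, 255]
    - [0.165, 0.003, 0, 0, 0, 0, 255]

```text
time: 44.8
tool_pos: [0.5997, -0.0214, 0.0291]
tool_rot: [0.0, 1.0, 0.012, 0.001]
contact_force: [-0.2, 1.0, 4.6]
gripper_width: 0.149
```

Call:
step_arm:
  motion:
    - [0.008, 0, 0, 0, 0, 0, 255]
    - [0.014, 0, 0, 0, 0, 0, 255]
    - [0.014, 0, 0, 0, 0, 0, 255]
    - [0.014, 0, 0, 0, 0, 0, 255]

```text
time: 45.2
tool_pos: [0.6058, -0.0213, 0.0291]
tool_rot: [-0.0, 1.0, 0.012, 0.001]
contact_force: [-2.9, 1.2, 7.2]
gripper_width: 0.148
```

Call:
step_arm:
  motion:
    - [0.005, 0, 0, 0, 0, 0, 255]
    - [0.008, 0, 0, 0, 0, 0, 255]
    - [0.008, 0, 0, 0, 0, 0, 255]
    - [0.008, 0, 0, 0, 0, 0, 255]

```text
time: 45.6
tool_pos: [0.6073, -0.0212, 0.029]
tool_rot: [-0.0, 1.0, 0.012, -0.003]
contact_force: [-12.8, -1.0, 14.3]
gripper_width: 0.155
```

Call:
step_arm:
  motion:
    - [0.005, 0, 0, 0, 0, 0, 255]
    - [0.005, 0, 0, 0, 0, 0, 255]
    - [0.005, 0, 0, 0, 0, 0, 255]
    - [0.005, 0, 0, 0, 0, 0, 255]

```text
time: 46.0
tool_pos: [0.6074, -0.0212, 0.0289]
tool_rot: [-0.0, 1.0, 0.012, -0.006]
contact_force: [-22.2, 0.2, 22.5]
gripper_width: 0.151
```

```bash
python3 look.py 23 220 170 180 150 220 180 200 150
```

```text
46.1 [ 0.60735053 -0.0211768   0.0289322 ] [-2.000e-04  9.999e-01  1.170e-02 -6.000e-03] 0.15098391390141844 [-21.83880817  -0.94545609  22.22151642]
```

View pics/s23c.png

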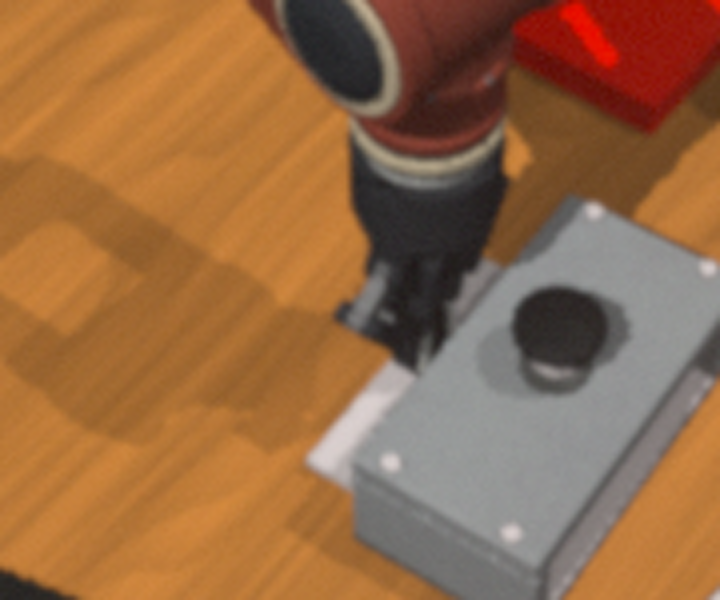

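The slide is hard against home. I'll relax part of the preload, release and lift.

Call:
step_arm:
  motion:
    - [-0.007, 0, 0, 0, 0, 0, 255]
    - [-0.007, 0, 0, 0, 0, 0, 255]
    - [-0.007, 0, 0, 0, 0, 0, 60]
    - [-0.007, 0, 0, 0, 0, 0, 60]
    - [-0.007, 0, 0, 0, 0, 0, 60]
    - [-0.007, 0, 0.05, 0, 0, 0, 60]
    - [-0.007, 0, 0.14, 0, 0, 0, 60]
    - [-0.007, 0, 0.24, 0, 0, 0, 60]
    - [-0.007, 0, 0.3, 0, 0, 0, 255]
    - [-0.1, 0, 0.3, 0, 0, 0, 255]

```text
time: 47.1
tool_pos: [0.5679, -0.0225, 0.1849]
tool_rot: [0.001, 1.0, 0.012, 0.007]
contact_force: [-0.0, -0.0, 0.9]
gripper_width: 0.429
```

Call:
step_arm:
  motion:
    - [-0.1, 0, 0, 0, 0, 0, 255]
    - [-0.2, 0, 0, 0, 0, 0, 255]
    - [-0.2, 0, 0, 0, 0, 0, 255]
    - [-0.2, 0, 0, 0, 0, 0, 255]

```text
time: 47.5
tool_pos: [0.4606, -0.0213, 0.1772]
tool_rot: [0.0, 1.0, 0.011, 0.001]
contact_force: [0.3, 0.8, 0.2]
gripper_width: 0.006
```

```bash
python3 look.py 24 220 170 180 150 220 180 200 150; python3 - <<'E'
from h import *
t=grab('top');s=grab('scene')
dk=lambda r,g,b:(r<60)&(g<60)&(b<60)
for c,st in blobs(t,dk,(280,195,40,35)): print('head top',c,st,onz(t,c,.12))
for c,st in blobs(s,dk,(340,235,40,30)): print('head sc',c,st,onz(s,c,.115))
im=t['pixels'].astype(float)
for u in (268,278,320,330):
    p=im[255:272,u-3:u+4,2].mean(1);g=-np.diff(p);i=np.argmax(g);w=g[i-2:i+3].clip(0);r=255.5+(w@np.arange(i-2,i+3))/w.sum();print(u,r,onz(t,(u,r),.012)[:2])
E
```

```text
47.6 [ 0.46263877 -0.02162047  0.17823207] [1.000e-04 9.999e-01 1.140e-02 8.000e-04] -0.003097417103738086 [-0.67547529  0.14121227  0.27516298]
head top [297.11023622 210.90551181] [286 200  23  22 381] [ 0.68884501 -0.01968857  0.12      ]
head sc [359.80923077 251.39076923] [349 243  22  18 325] [ 0.68964828 -0.01869824  0.115     ]
268 264.75 [0.58877994 0.0460542 ]
278 264.66339066339066 [0.58901235 0.02435413]
320 263.6333333333333 [ 0.59144635 -0.0670605 ]
330 263.495337995338 [ 0.59179335 -0.08889534]
```

View pics/t24c.png

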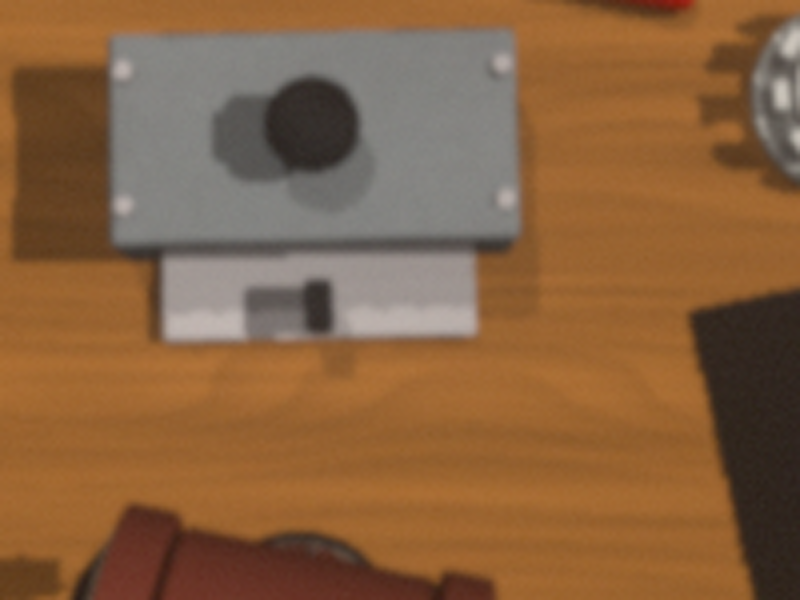

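The slide is home (front edge 99.6 mm from where it stood at the stop). Now over the plunger with closed fingers.

Call:
step_arm:
  motion:
    - [0.09, 0.005, 0, 0, 0, 0, 255]
    - [0.18, 0.005, 0, 0, 0, 0, 255]
    - [0.27, 0.005, 0, 0, 0, 0, 255]
    - [0.36, 0.005, 0, 0, 0, 0, 255]
    - [0.43, 0.005, 0, 0, 0, 0, 255]
    - [0.453, 0.005, 0, 0, 0, 0, 255]
    - [0.453, 0.005, -0.03, 0, 0, 0, 255]
    - [0.453, 0.005, -0.056, 0, 0, 0, 255]
    - [0.453, 0.005, -0.056, 0, 0, 0, 255]
    - [0.453, 0.005, -0.056, 0, 0, 0, 255]

```text
time: 48.7
tool_pos: [0.6864, -0.0188, 0.1482]
tool_rot: [-0.0, 1.0, 0.011, -0.001]
contact_force: [-0.3, 0.4, -0.1]
gripper_width: 0.003
```

```bash
python3 look.py 25 270 150 180 150 220 150 200 150
```

```text
48.8 [ 0.68760936 -0.01896496  0.15009977] [1.000e-04 9.999e-01 1.140e-02 3.000e-04] 0.0002927108666489832 [ 0.33565479  0.69158495 -0.72806436]
```

View pics/s25c.png

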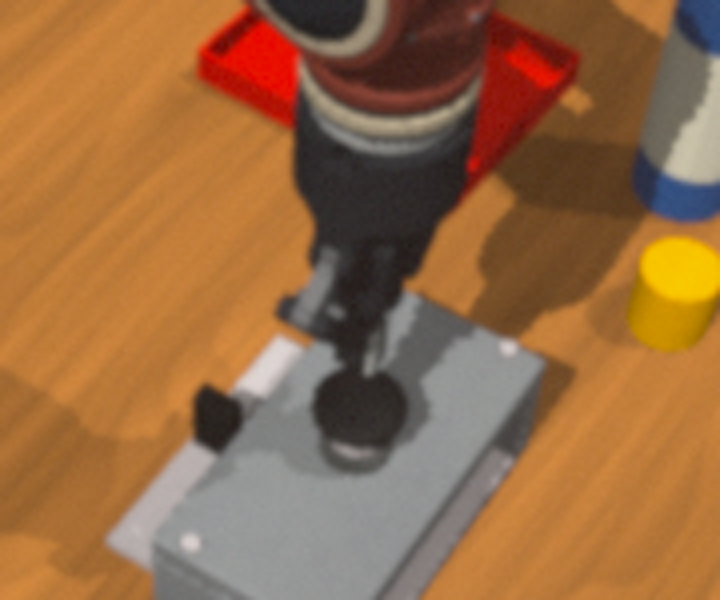

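Call:
step_arm:
  motion:
    - [0.002, 0, -0.03, 0, 0, 0, 255]
    - [0.002, 0, -0.055, 0, 0, 0, 255]
    - [0.002, 0, -0.075, 0, 0, 0, 255]
    - [0.002, 0, -0.092, 0, 0, 0, 255]
    - [0.002, 0, -0.104, 0, 0, 0, 255]
    - [0.002, 0, -0.108, 0, 0, 0, 255]
    - [0.002, 0, -0.108, 0, 0, 0, 255]
    - [0.002, 0, -0.108, 0, 0, 0, 255]

```text
time: 49.6
tool_pos: [0.6892, -0.019, 0.098]
tool_rot: [0.0, 1.0, 0.011, -0.0]
contact_force: [-6.5, 0.3, 13.6]
gripper_width: -0.002
```

Call:
step_arm:
  motion:
    - [0, 0, -0.003, 0, 0, 0, 255]
    - [0, 0, -0.005, 0, 0, 0, 255]
    - [0, 0, -0.005, 0, 0, 0, 255]
    - [0, 0, -0.005, 0, 0, 0, 255]

```text
time: 50.0
tool_pos: [0.6893, -0.019, 0.0979]
tool_rot: [0.0, 1.0, 0.012, -0.0]
contact_force: [-12.1, 1.3, 22.2]
gripper_width: -0.0
```

The plunger is on its stop: 22 N at z 0.0979 with no further travel. Now up for the spring return, then the second stroke.

Call:
step_arm:
  motion:
    - [0, 0, 0.03, 0, 0, 0, 255]
    - [0, 0, 0.06, 0, 0, 0, 255]
    - [0, 0, 0.09, 0, 0, 0, 255]
    - [0, 0, 0.1, 0, 0, 0, 255]
    - [0, 0, 0.1, 0, 0, 0, 255]
    - [0, 0, 0.1, 0, 0, 0, 255]

```text
time: 50.6
tool_pos: [0.6884, -0.0189, 0.1417]
tool_rot: [-0.0, 1.0, 0.011, -0.001]
contact_force: [-0.5, 0.3, -1.2]
gripper_width: 0.002
```

```bash
python3 look.py 26 270 150 180 150 220 150 200 150
```

```text
50.7 [ 0.68825532 -0.01883108  0.14138137] [-2.000e-04  9.999e-01  1.140e-02 -1.200e-03] -0.0026066682598510056 [-0.68259717 -0.54781877  1.03015377]
```

View pics/s26c.png

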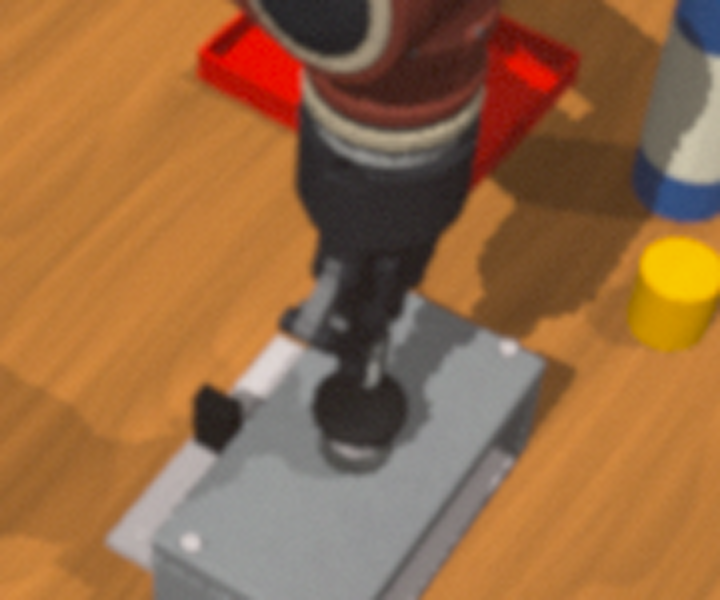

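The plunger is fully up again (head at crop (360,410), as before). Second stroke, then up.

Call:
step_arm:
  motion:
    - [0.001, 0, -0.025, 0, 0, 0, 255]
    - [0.001, 0, -0.05, 0, 0, 0, 255]
    - [0.001, 0, -0.07, 0, 0, 0, 255]
    - [0.001, 0, -0.085, 0, 0, 0, 255]
    - [0.001, 0, -0.095, 0, 0, 0, 255]
    - [0.001, 0, -0.099, 0, 0, 0, 255]
    - [0.001, 0, -0.099, 0, 0, 0, 255]
    - [0.001, 0, -0.099, 0, 0, 0, 255]
    - [0.001, 0, -0.099, 0, 0, 0, 255]

```text
time: 51.6
tool_pos: [0.6898, -0.019, 0.098]
tool_rot: [0.0, 1.0, 0.011, -0.0]
contact_force: [-10.9, 0.5, 22.0]
gripper_width: 0.0
```

Call:
step_arm:
  motion:
    - [0, 0, 0, 0, 0, 0, 255]
    - [0, 0, 0, 0, 0, 0, 255]

```text
time: 51.8
tool_pos: [0.6898, -0.019, 0.0979]
tool_rot: [0.0, 1.0, 0.012, -0.0]
contact_force: [-11.4, 1.2, 22.0]
gripper_width: -0.003
```

Call:
step_arm:
  motion:
    - [0, 0, 0.04, 0, 0, 0, 255]
    - [0, 0, 0.08, 0, 0, 0, 255]
    - [0, 0, 0.15, 0, 0, 0, 255]
    - [-0.06, -0.002, 0.16, 0, 0, 0, 60]
    - [-0.12, -0.004, 0.16, 0, 0, 0, 60]
    - [-0.172, -0.005, 0.16, 0, 0, 0, 60]
    - [-0.172, -0.005, 0.16, 0, 0, 0, 60]
    - [-0.172, -0.005, 0.16, 0, 0, 0, 60]
    - [-0.172, -0.005, 0.16, 0, 0, 0, 60]

```text
time: 52.7
tool_pos: [0.604, -0.0215, 0.173]
tool_rot: [-0.0, 1.0, 0.011, -0.0]
contact_force: [0.4, 0.1, -0.8]
gripper_width: 0.766
```

```bash
python3 look.py 27 270 150 180 150 220 150 200 150
```

```text
52.8 [ 0.60427957 -0.02148638  0.17323354] [-0.      0.9999  0.0114 -0.    ] 0.7644804189312462 [ 0.06403161  1.09689915 -0.43360762]
```

View pics/s27c.png

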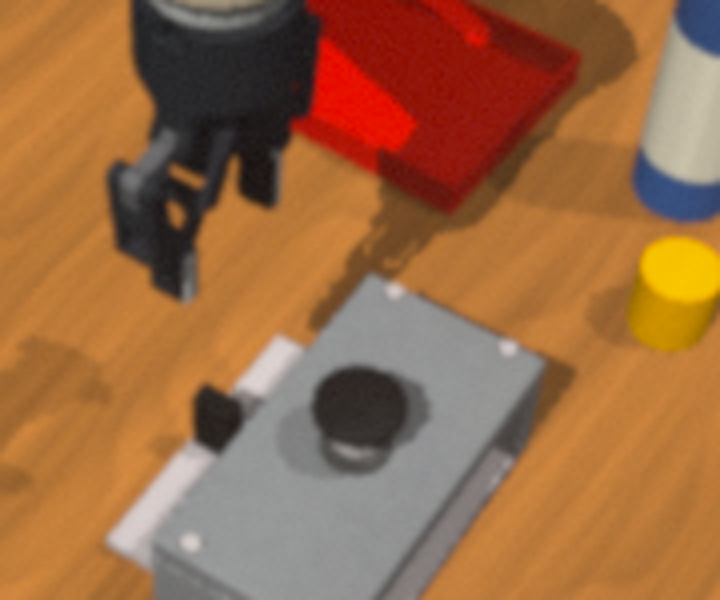

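The plunger is up and the tab stands at crop (215,415). Grip it and pull out.

Call:
step_arm:
  motion:
    - [0, 0, -0.08, 0, 0, 0, 60]
    - [0, 0, -0.16, 0, 0, 0, 60]
    - [0, 0, -0.23, 0, 0, 0, 60]
    - [0, 0, -0.27, 0, 0, 0, 60]
    - [0, 0, -0.29, 0, 0, 0, 60]
    - [0, 0, -0.29, 0, 0, 0, 255]
    - [0, 0, -0.29, 0, 0, 0, 255]
    - [0, 0, -0.29, 0, 0, 0, 255]
    - [0, 0, -0.29, 0, 0, 0, 255]
    - [0, 0, -0.29, 0, 0, 0, 255]

```text
time: 53.8
tool_pos: [0.605, -0.0213, 0.0306]
tool_rot: [-0.0, 1.0, 0.011, 0.002]
contact_force: [-0.9, 1.6, 5.9]
gripper_width: 0.149
```

Call:
step_arm:
  motion:
    - [-0.025, -0.0005, 0, 0, 0, 0, 255]
    - [-0.05, -0.001, 0, 0, 0, 0, 255]
    - [-0.075, -0.0015, 0, 0, 0, 0, 255]
    - [-0.1, -0.002, 0, 0, 0, 0, 255]
    - [-0.125, -0.0025, 0, 0, 0, 0, 255]
    - [-0.15, -0.003, 0, 0, 0, 0, 255]
    - [-0.175, -0.0035, 0, 0, 0, 0, 255]
    - [-0.195, -0.0035, 0, 0, 0, 0, 255]
    - [-0.203, -0.0035, 0, 0, 0, 0, 255]
    - [-0.203, -0.0035, 0, 0, 0, 0, 255]

```text
time: 54.8
tool_pos: [0.5051, -0.0238, 0.0307]
tool_rot: [0.001, 1.0, 0.011, 0.004]
contact_force: [7.1, -0.8, -0.1]
gripper_width: 0.153
```

Call:
step_arm:
  motion:
    - [-0.003, 0, 0, 0, 0, 0, 255]
    - [-0.006, 0, 0, 0, 0, 0, 255]
    - [-0.006, 0, 0, 0, 0, 0, 255]

```text
time: 55.1
tool_pos: [0.5051, -0.0237, 0.0307]
tool_rot: [0.001, 1.0, 0.011, 0.008]
contact_force: [19.2, 0.5, -11.1]
gripper_width: 0.149
```

The pull-out measured 99.9 mm and ended on the stop. Release and look.

Call:
step_arm:
  motion:
    - [0.007, 0, 0, 0, 0, 0, 255]
    - [0.007, 0, 0, 0, 0, 0, 60]
    - [0.007, 0, 0, 0, 0, 0, 60]
    - [0.007, 0, 0, 0, 0, 0, 60]
    - [0.007, 0, 0.05, 0, 0, 0, 60]
    - [0.007, 0, 0.14, 0, 0, 0, 60]
    - [0.007, 0, 0.22, 0, 0, 0, 60]
    - [-0.05, -0.1, 0.22, 0, 0, 0, 60]
    - [-0.1, -0.2, 0.22, 0, 0, 0, 60]
    - [-0.1, -0.3, 0.22, 0, 0, 0, 60]

```text
time: 56.1
tool_pos: [0.4483, -0.1612, 0.1383]
tool_rot: [-0.0, 1.0, 0.012, -0.0]
contact_force: [1.7, 0.0, -0.6]
gripper_width: 0.764
```

Call:
step_arm:
  motion:
    - [0, 0, 0, 0, 0, 0, 135]
    - [0, 0, 0, 0, 0, 0, 135]

```text
time: 56.3
tool_pos: [0.4496, -0.1616, 0.1381]
tool_rot: [-0.0, 1.0, 0.01, -0.0]
contact_force: [0.4, -0.3, -0.3]
gripper_width: 0.473
```

```bash
python3 tri3.py; python3 look.py 28 220 100 200 150 100 200 200 150; python3 zoom.py z2
```

```text
[270.92 265.47] [332.49 234.19] [0.5859 0.0376 0.037 ] 0.0001
[298.89 264.57] [317.62 251.41] [ 0.5877 -0.0218  0.0384] 0.0002
[327.26 263.72] [301.69 270.33] [ 0.5896 -0.0821  0.0384] 0.0004
56.5 [ 0.4503142  -0.15964992  0.1380967 ] [-3.000e-04  9.999e-01  1.240e-02 -3.000e-04] 0.4726817541091729 [ 0.55795855 -0.18864028 -0.05714499]
```

View pics/z2.png

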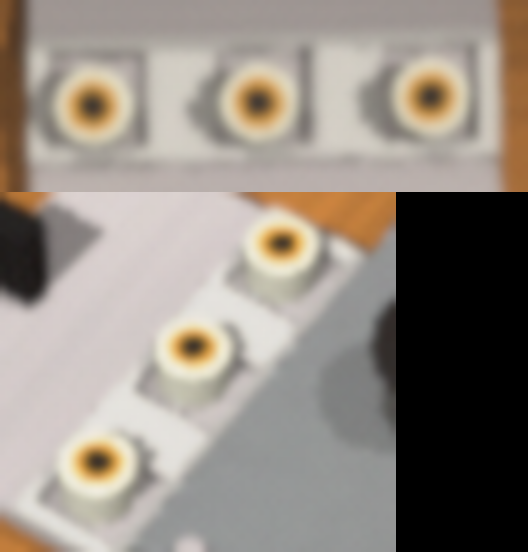

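View pics/t28.png

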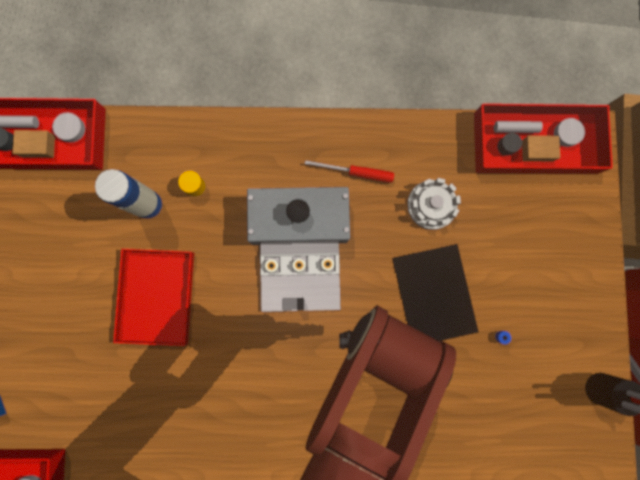

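All three rollers are flat, each in its pocket. I'll compute the tray centre.

```bash
python3 - <<'E'
from h import *
t=grab('top');s=grab('scene')
red=lambda r,g,b:(r>90)&(g<60)&(b<60)
for n,f,roi in(('top',t,(105,240,100,115)),('sc',s,(315,130,105,75))):
    b=max(blobs(f,red,roi),key=lambda q:q[1][4]);print(n,b)
    im=f['pixels'].astype(int);m=red(im[...,0],im[...,1],im[...,2]).astype(np.uint8);x,y,w,h=roi
    k=np.zeros_like(m);k[y:y+h,x:x+w]=m[y:y+h,x:x+w]
    pts=np.argwhere(k)[:,::-1].astype(np.float32);r=cv2.minAreaRect(pts);bx=cv2.boxPoints(r);print(r)
    if n=='top':
        W=[onz(f,p,.026) for p in bx];print(np.round(W,4),np.mean(W,0))
E
```

```text
top (array([152.4214316 , 297.09191021]), array([ 110,  249,   84,   97, 7083], dtype=int32))
((158.5496826171875, 299.60894775390625), (94.22563934326172, 99.4009017944336), 2.045408248901367)
[[0.4141 0.3727 0.026 ]
 [0.6225 0.3744 0.026 ]
 [0.6159 0.1746 0.026 ]
 [0.4066 0.1769 0.026 ]] [0.51478136 0.27465698 0.026     ]
sc (array([366.2243016, 167.2313534]), array([ 319,  134,   96,   69, 3687], dtype=int32))
((365.2744140625, 166.98133850097656), (87.49696350097656, 50.08990478515625), 26.09542465209961)
```

Call:
step_arm:
  motion:
    - [0.07, 0.08, 0, 0, 0, 0, 135]
    - [0.14, 0.16, 0, 0, 0, 0, 135]
    - [0.2, 0.24, 0, 0, 0, 0, 135]
    - [0.25, 0.32, 0, 0, 0, 0, 135]
    - [0.271, 0.39, -0.04, 0, 0, 0, 135]
    - [0.271, 0.396, -0.1, 0, 0, 0, 135]
    - [0.271, 0.396, -0.15, 0, 0, 0, 135]
    - [0.271, 0.396, -0.15, 0, 0, 0, 135]
    - [0.271, 0.396, -0.15, 0, 0, 0, 135]
    - [0.271, 0.396, -0.15, 0, 0, 0, 135]

```text
time: 58.2
tool_pos: [0.5871, 0.0366, 0.0655]
tool_rot: [0.0, 1.0, 0.011, 0.002]
contact_force: [0.4, 0.8, 0.9]
gripper_width: 0.475
```

Call:
step_arm:
  motion:
    - [0, 0, 0, 0, 0, 0, 135]
    - [0, 0, 0, 0, 0, 0, 135]

```text
time: 58.4
tool_pos: [0.5867, 0.0367, 0.0651]
tool_rot: [0.0, 1.0, 0.011, 0.001]
contact_force: [0.2, -0.3, -0.4]
gripper_width: 0.469
```

Call:
step_arm:
  motion:
    - [0, 0.003, -0.03, 0, 0, 0, 135]
    - [0, 0.003, -0.06, 0, 0, 0, 135]
    - [0, 0.003, -0.08, 0, 0, 0, 135]
    - [0, 0.003, -0.089, 0, 0, 0, 135]
    - [0, 0.003, -0.089, 0, 0, 0, 135]
    - [0, 0.003, -0.089, 0, 0, 0, 255]
    - [0, 0.003, -0.089, 0, 0, 0, 255]
    - [0, 0.003, -0.089, 0, 0, 0, 255]
    - [0, 0.003, -0.089, 0, 0, 0, 255]
    - [0, 0.003, -0.089, 0, 0, 0, 255]

```text
time: 59.4
tool_pos: [0.5859, 0.0385, 0.0192]
tool_rot: [0.0, 1.0, 0.011, 0.0]
contact_force: [0.5, 0.1, 0.2]
gripper_width: 0.299
```

Call:
step_arm:
  motion:
    - [0, 0, 0, 0, 0, 0, 255]
    - [0, 0, 0.03, 0, 0, 0, 255]
    - [0, 0, 0.1, 0, 0, 0, 255]
    - [0, 0, 0.19, 0, 0, 0, 255]
    - [0, 0, 0.19, 0, 0, 0, 255]
    - [0, 0, 0.19, 0, 0, 0, 255]

```text
time: 60.0
tool_pos: [0.5871, 0.0385, 0.1169]
tool_rot: [0.0, 1.0, 0.011, 0.002]
contact_force: [-0.6, -0.3, -1.2]
gripper_width: 0.296
```

Call:
step_arm:
  motion:
    - [-0.01, 0.08, 0, 0, 0, 0, 255]
    - [-0.02, 0.17, 0, 0, 0, 0, 255]
    - [-0.03, 0.26, 0, 0, 0, 0, 255]
    - [-0.04, 0.35, 0, 0, 0, 0, 255]
    - [-0.042, 0.44, 0, 0, 0, 0, 255]
    - [-0.042, 0.5, -0.02, 0, 0, 0, 255]
    - [-0.042, 0.503, -0.08, 0, 0, 0, 255]
    - [-0.042, 0.503, -0.13, 0, 0, 0, 255]
    - [-0.042, 0.503, -0.14, 0, 0, 0, 255]
    - [-0.042, 0.503, -0.14, 0, 0, 0, 255]

```text
time: 61.0
tool_pos: [0.5628, 0.2892, 0.0415]
tool_rot: [0.001, 1.0, 0.011, -0.002]
contact_force: [-0.6, -0.4, -0.6]
gripper_width: 0.296
```

```bash
python3 look.py 29 290 90 180 150 80 200 200 150
```

```text
61.1 [0.56522968 0.28991411 0.04477667] [-1.000e-04  9.999e-01  1.120e-02  4.000e-04] 0.2953461015809542 [ 0.67410799 -0.31833645 -0.2286369 ]
```

View pics/s29c.png

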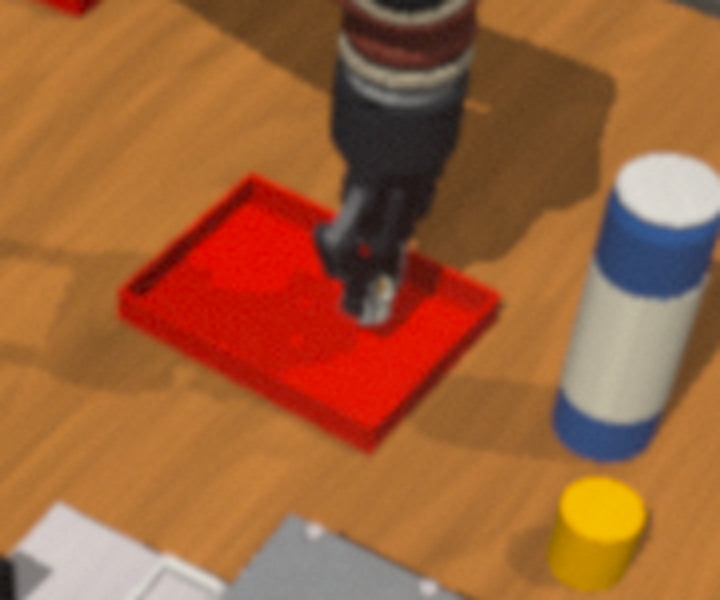

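Call:
step_arm:
  motion:
    - [0, 0, -0.03, 0, 0, 0, 255]
    - [0, 0, -0.055, 0, 0, 0, 255]
    - [0, 0, -0.066, 0, 0, 0, 255]
    - [0, 0, -0.068, 0, 0, 0, 255]
    - [0, 0, -0.068, 0, 0, 0, 255]

```text
time: 61.6
tool_pos: [0.5644, 0.2897, 0.0112]
tool_rot: [0.001, 1.0, 0.011, -0.001]
contact_force: [-5.6, -2.2, 10.7]
gripper_width: 0.293
```

Call:
step_arm:
  motion:
    - [0, 0, 0.004, 0, 0, 0, 135]
    - [0, 0, 0.004, 0, 0, 0, 135]
    - [0, 0, 0.004, 0, 0, 0, 135]
    - [0, 0, 0.05, 0, 0, 0, 135]
    - [0, 0, 0.14, 0, 0, 0, 135]
    - [0, 0, 0.22, 0, 0, 0, 135]
    - [0.01, -0.1, 0.22, 0, 0, 0, 135]
    - [0.02, -0.2, 0.22, 0, 0, 0, 135]
    - [0.03, -0.3, 0.22, 0, 0, 0, 135]
    - [0.04, -0.4, 0.22, 0, 0, 0, 135]

```text
time: 62.6
tool_pos: [0.5844, 0.0894, 0.1198]
tool_rot: [-0.0, 1.0, 0.012, 0.0]
contact_force: [0.9, -0.1, 0.4]
gripper_width: 0.469
```

```bash
python3 look.py 30 290 90 180 150 80 200 200 150; python3 tri3.py
```

```text
62.7 [0.58508888 0.08587185 0.11977813] [9.0e-04 1.0e+00 8.2e-03 0.0e+00] 0.47400441007785266 [0.4514125  0.36661862 0.36902963]
[298.77 264.56] [317.62 251.41] [ 0.5877 -0.0216  0.0382] 0.0004
[327.15 263.57] [301.83 270.6 ] [ 0.5899 -0.0819  0.0375] 0.0005
```

View pics/s30c.png

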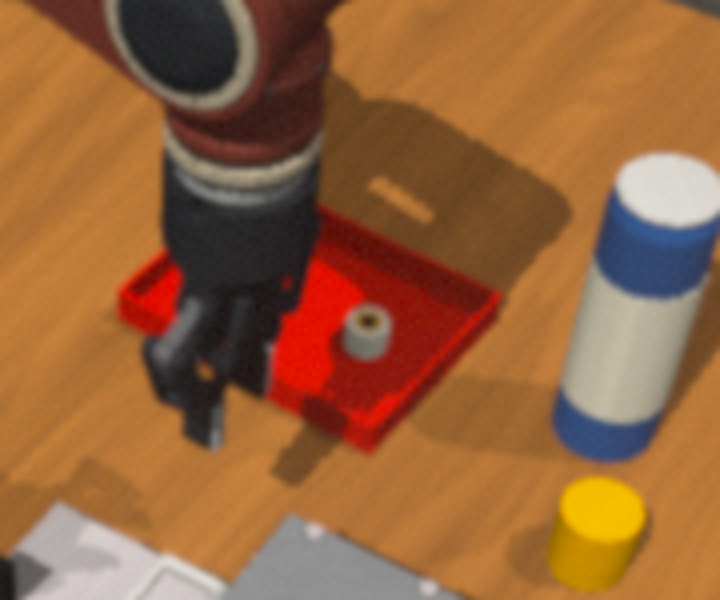

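Roller A stands in the tray (crop (368,330)). Next B.

Call:
step_arm:
  motion:
    - [0.008, -0.08, 0, 0, 0, 0, 135]
    - [0.008, -0.16, 0, 0, 0, 0, 135]
    - [0.008, -0.218, -0.03, 0, 0, 0, 135]
    - [0.008, -0.218, -0.08, 0, 0, 0, 135]
    - [0.008, -0.218, -0.11, 0, 0, 0, 135]
    - [0.008, -0.218, -0.11, 0, 0, 0, 135]
    - [0.008, -0.218, -0.11, 0, 0, 0, 135]
    - [0.008, -0.218, -0.11, 0, 0, 0, 135]

```text
time: 63.6
tool_pos: [0.5896, -0.0171, 0.0662]
tool_rot: [0.0, 1.0, 0.012, 0.001]
contact_force: [1.3, 0.0, 0.0]
gripper_width: 0.468
```

Call:
step_arm:
  motion:
    - [0, 0, 0, 0, 0, 0, 135]
    - [0, 0, 0, 0, 0, 0, 135]

```text
time: 63.8
tool_pos: [0.5893, -0.0178, 0.0661]
tool_rot: [0.0, 1.0, 0.012, 0.001]
contact_force: [0.3, 0.2, -0.7]
gripper_width: 0.47
```

Call:
step_arm:
  motion:
    - [0, -0.006, -0.02, 0, 0, 0, 135]
    - [0, -0.006, -0.06, 0, 0, 0, 135]
    - [0, -0.006, -0.08, 0, 0, 0, 135]
    - [0, -0.006, -0.091, 0, 0, 0, 135]
    - [0, -0.006, -0.091, 0, 0, 0, 135]
    - [0, -0.006, -0.091, 0, 0, 0, 255]
    - [0, -0.006, -0.091, 0, 0, 0, 255]
    - [0, -0.006, -0.091, 0, 0, 0, 255]
    - [0, -0.006, -0.091, 0, 0, 0, 255]
    - [0, -0.006, -0.091, 0, 0, 0, 255]

```text
time: 64.8
tool_pos: [0.5891, -0.021, 0.0201]
tool_rot: [0.0, 1.0, 0.011, 0.001]
contact_force: [-0.4, 0.2, 2.0]
gripper_width: 0.294
```

Call:
step_arm:
  motion:
    - [0, 0, 0, 0, 0, 0, 255]
    - [0, 0, 0.03, 0, 0, 0, 255]
    - [0, 0, 0.1, 0, 0, 0, 255]
    - [0, 0, 0.19, 0, 0, 0, 255]
    - [0, 0, 0.19, 0, 0, 0, 255]
    - [0, 0, 0.19, 0, 0, 0, 255]

```text
time: 65.4
tool_pos: [0.5897, -0.0211, 0.117]
tool_rot: [0.0, 1.0, 0.011, 0.002]
contact_force: [0.6, -0.1, -0.8]
gripper_width: 0.298
```

Call:
step_arm:
  motion:
    - [-0.02, 0.09, 0.02, 0, 0, 0, 255]
    - [-0.04, 0.18, 0.02, 0, 0, 0, 255]
    - [-0.06, 0.27, 0.02, 0, 0, 0, 255]
    - [-0.09, 0.36, 0.02, 0, 0, 0, 255]
    - [-0.12, 0.45, 0.02, 0, 0, 0, 255]
    - [-0.148, 0.54, 0.02, 0, 0, 0, 255]
    - [-0.148, 0.61, 0, 0, 0, 0, 255]
    - [-0.148, 0.622, -0.06, 0, 0, 0, 255]
    - [-0.148, 0.622, -0.12, 0, 0, 0, 255]
    - [-0.148, 0.622, -0.14, 0, 0, 0, 255]

```text
time: 66.4
tool_pos: [0.5104, 0.2888, 0.0389]
tool_rot: [0.002, 1.0, 0.012, -0.005]
contact_force: [-0.8, 0.2, -1.1]
gripper_width: 0.294
```

```bash
python3 look.py 31 290 90 180 150 80 200 200 150
```

```text
66.5 [0.51198496 0.28883157 0.04105284] [ 0.0013  0.9999  0.0113 -0.0033] 0.2939199845035866 [0.69645389 0.23090766 0.02687002]
```

View pics/s31c.png

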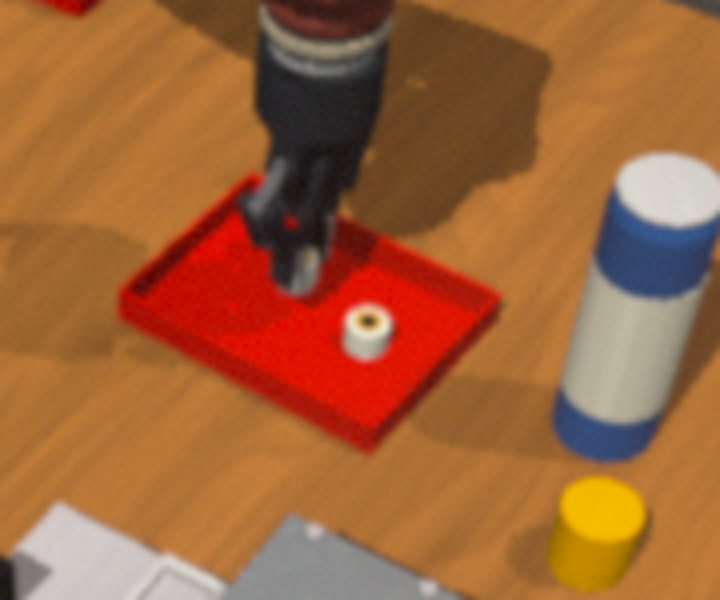

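Call:
step_arm:
  motion:
    - [0, 0, 0, 0, 0, 0, 255]
    - [0, 0, -0.03, 0, 0, 0, 255]
    - [0, 0, -0.055, 0, 0, 0, 255]
    - [0, 0, -0.068, 0, 0, 0, 255]
    - [0, 0, -0.068, 0, 0, 0, 255]
    - [0, 0, -0.068, 0, 0, 0, 255]

```text
time: 67.1
tool_pos: [0.5146, 0.2898, 0.012]
tool_rot: [0.001, 1.0, 0.011, -0.001]
contact_force: [-5.9, -3.0, 12.8]
gripper_width: 0.292
```

Contact. Release and return for C (tool target (0.5909, -0.081)).

Call:
step_arm:
  motion:
    - [0, 0, 0.004, 0, 0, 0, 135]
    - [0, 0, 0.004, 0, 0, 0, 135]
    - [0, 0, 0.004, 0, 0, 0, 135]
    - [0, 0, 0.05, 0, 0, 0, 135]
    - [0, 0, 0.14, 0, 0, 0, 135]
    - [0, 0, 0.22, 0, 0, 0, 135]
    - [0.03, -0.1, 0.22, 0, 0, 0, 135]
    - [0.06, -0.2, 0.22, 0, 0, 0, 135]
    - [0.1, -0.3, 0.22, 0, 0, 0, 135]
    - [0.14, -0.4, 0.22, 0, 0, 0, 135]

```text
time: 68.1
tool_pos: [0.5803, 0.0996, 0.1203]
tool_rot: [-0.0, 1.0, 0.012, 0.0]
contact_force: [0.8, 0.5, 0.2]
gripper_width: 0.471
```

```bash
python3 look.py 32 290 90 180 150 80 200 200 150; python3 tri3.py
```

```text
68.2 [0.58187903 0.09625258 0.12045721] [8.0e-04 1.0e+00 8.2e-03 5.0e-04] 0.4710071336549954 [-1.06720626  1.31620229  1.54643033]
[327.17 263.67] [301.93 270.45] [ 0.5899 -0.0818  0.0378] 0.0001
```

View pics/s32c.png

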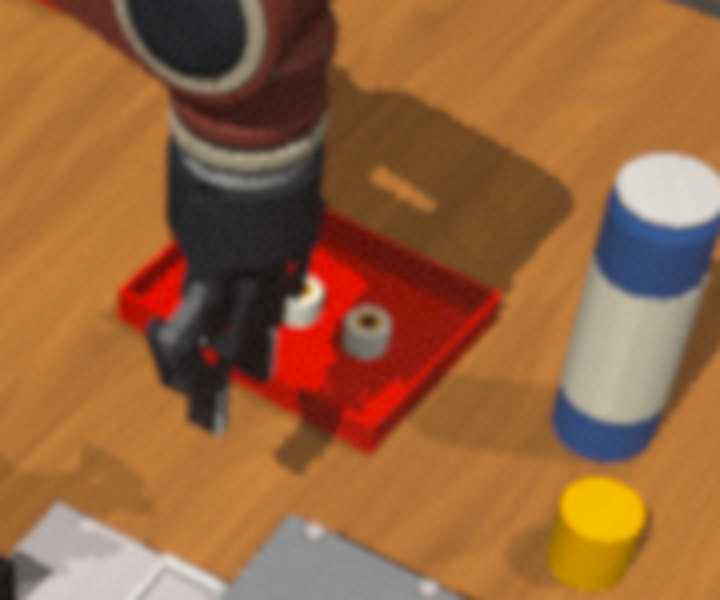

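Call:
step_arm:
  motion:
    - [0.012, -0.08, 0, 0, 0, 0, 135]
    - [0.012, -0.17, 0, 0, 0, 0, 135]
    - [0.012, -0.26, 0, 0, 0, 0, 135]
    - [0.012, -0.33, 0, 0, 0, 0, 135]
    - [0.012, -0.345, -0.05, 0, 0, 0, 135]
    - [0.012, -0.345, -0.1, 0, 0, 0, 135]
    - [0.012, -0.345, -0.11, 0, 0, 0, 135]
    - [0.012, -0.345, -0.11, 0, 0, 0, 135]
    - [0.012, -0.345, -0.11, 0, 0, 0, 135]

```text
time: 69.2
tool_pos: [0.5869, -0.0702, 0.0665]
tool_rot: [0.0, 1.0, 0.012, 0.001]
contact_force: [0.0, -0.0, 0.3]
gripper_width: 0.469
```

Call:
step_arm:
  motion:
    - [0, 0, 0, 0, 0, 0, 135]
    - [0, 0, 0, 0, 0, 0, 135]

```text
time: 69.4
tool_pos: [0.5871, -0.071, 0.067]
tool_rot: [0.0, 1.0, 0.012, 0.001]
contact_force: [-0.2, 0.6, 0.3]
gripper_width: 0.472
```

Call:
step_arm:
  motion:
    - [0.007, -0.02, 0, 0, 0, 0, 135]
    - [0.007, -0.02, 0, 0, 0, 0, 135]
    - [0.007, -0.02, -0.03, 0, 0, 0, 135]
    - [0.007, -0.02, -0.06, 0, 0, 0, 135]
    - [0.007, -0.02, -0.085, 0, 0, 0, 135]
    - [0.007, -0.02, -0.093, 0, 0, 0, 135]
    - [0.007, -0.02, -0.093, 0, 0, 0, 135]
    - [0.007, -0.02, -0.093, 0, 0, 0, 255]
    - [0.007, -0.02, -0.093, 0, 0, 0, 255]
    - [0.007, -0.02, -0.093, 0, 0, 0, 255]

```text
time: 70.4
tool_pos: [0.5901, -0.0813, 0.0195]
tool_rot: [0.0, 1.0, 0.011, 0.001]
contact_force: [-0.8, 0.3, -0.4]
gripper_width: 0.298
```

Call:
step_arm:
  motion:
    - [0, 0, 0, 0, 0, 0, 255]
    - [0, 0, 0, 0, 0, 0, 255]
    - [0, 0, 0, 0, 0, 0, 255]
    - [0, 0, 0.03, 0, 0, 0, 255]
    - [0, 0, 0.1, 0, 0, 0, 255]
    - [0, 0, 0.19, 0, 0, 0, 255]
    - [0, 0, 0.19, 0, 0, 0, 255]
    - [0, 0, 0.19, 0, 0, 0, 255]

```text
time: 71.2
tool_pos: [0.591, -0.0816, 0.1169]
tool_rot: [0.001, 1.0, 0.011, 0.002]
contact_force: [0.2, 0.7, -1.0]
gripper_width: 0.295
```

Call:
step_arm:
  motion:
    - [-0.03, 0.09, 0.02, 0, 0, 0, 255]
    - [-0.06, 0.18, 0.02, 0, 0, 0, 255]
    - [-0.09, 0.27, 0.02, 0, 0, 0, 255]
    - [-0.12, 0.36, 0.02, 0, 0, 0, 255]
    - [-0.15, 0.45, 0.02, 0, 0, 0, 255]
    - [-0.18, 0.54, 0.02, 0, 0, 0, 255]
    - [-0.22, 0.63, 0.02, 0, 0, 0, 255]
    - [-0.25, 0.7, 0.02, 0, 0, 0, 255]
    - [-0.25, 0.74, 0.02, 0, 0, 0, 255]
    - [-0.25, 0.74, 0.02, 0, 0, 0, 255]

```text
time: 72.2
tool_pos: [0.4628, 0.2904, 0.1224]
tool_rot: [0.0, 1.0, 0.013, -0.001]
contact_force: [0.6, -0.3, -0.1]
gripper_width: 0.299
```

Call:
step_arm:
  motion:
    - [0, 0, -0.06, 0, 0, 0, 255]
    - [0, 0, -0.12, 0, 0, 0, 255]
    - [0, 0, -0.15, 0, 0, 0, 255]
    - [0, 0, -0.15, 0, 0, 0, 255]
    - [0, 0, -0.15, 0, 0, 0, 255]

```text
time: 72.7
tool_pos: [0.4649, 0.2883, 0.0492]
tool_rot: [0.0, 1.0, 0.011, -0.0]
contact_force: [0.1, 0.4, -0.6]
gripper_width: 0.297
```

```bash
python3 look.py 33 290 90 180 150 80 200 200 150
```

```text
72.8 [0.46598238 0.28899007 0.05069145] [-5.000e-04  9.999e-01  1.120e-02  1.300e-03] 0.2946322637744505 [-0.02700043  0.8011964  -1.71327586]
```

View pics/s33c.png

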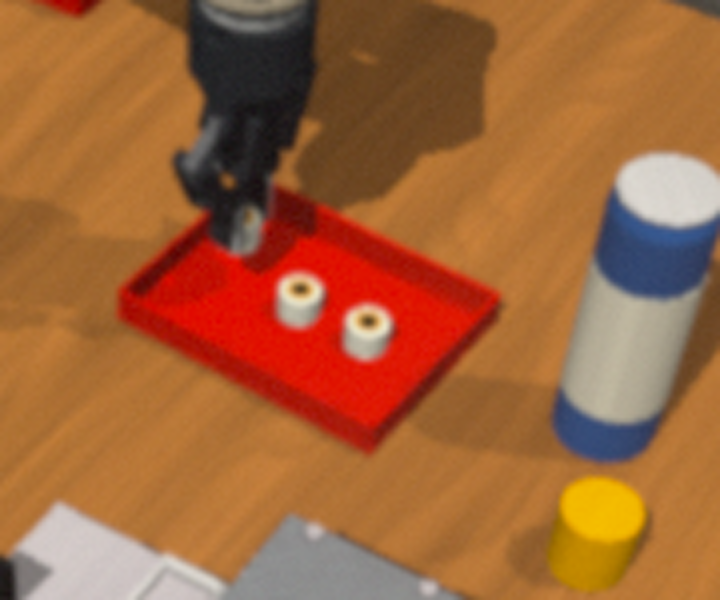

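Call:
step_arm:
  motion:
    - [0, 0, -0.03, 0, 0, 0, 255]
    - [0, 0, -0.055, 0, 0, 0, 255]
    - [0, 0, -0.072, 0, 0, 0, 255]
    - [0, 0, -0.079, 0, 0, 0, 255]
    - [0, 0, -0.079, 0, 0, 0, 255]

```text
time: 73.3
tool_pos: [0.464, 0.2885, 0.0112]
tool_rot: [0.001, 1.0, 0.012, -0.002]
contact_force: [-9.1, -5.3, 18.6]
gripper_width: 0.296
```

Call:
step_arm:
  motion:
    - [0, 0, 0, 0, 0, 0, 135]
    - [0, 0, 0, 0, 0, 0, 135]
    - [0, 0, 0, 0, 0, 0, 135]
    - [0, 0, 0.05, 0, 0, 0, 135]
    - [0, 0, 0.14, 0, 0, 0, 135]
    - [0, 0, 0.22, 0, 0, 0, 60]
    - [0.01, -0.1, 0.22, 0, 0, 0, 60]
    - [0.02, -0.2, 0.22, 0, 0, 0, 60]
    - [0.04, -0.3, 0.22, 0, 0, 0, 60]
    - [0.06, -0.4, 0.22, 0, 0, 0, 60]

```text
time: 74.3
tool_pos: [0.494, 0.0896, 0.1193]
tool_rot: [-0.0, 1.0, 0.012, 0.0]
contact_force: [0.7, -0.9, 0.1]
gripper_width: 0.764
```

```bash
python3 look.py 34 290 90 180 150 80 200 200 150
```

```text
74.4 [0.49499309 0.08641423 0.11932057] [8.0e-04 1.0e+00 7.9e-03 2.0e-04] 0.7658808337855568 [0.60048489 0.04155834 0.57136092]
```

View pics/s34c.png

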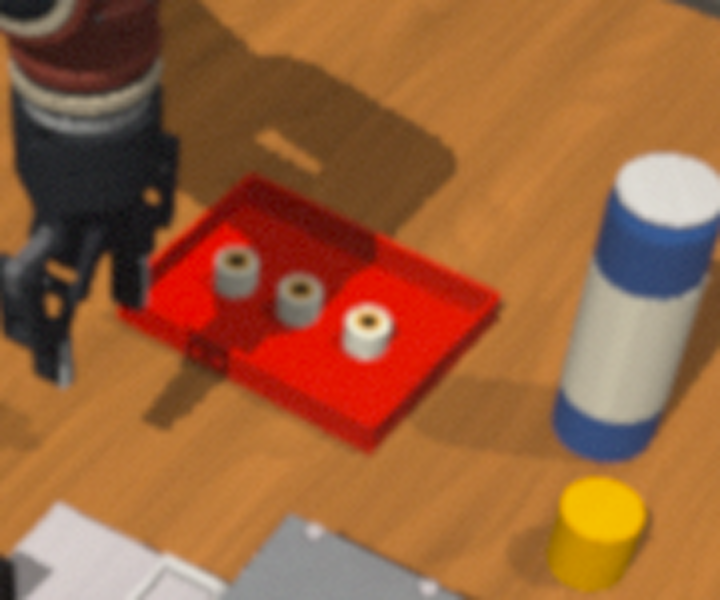

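All three stand in the tray. Now I'll push the slide home, starting above the tab.

Call:
step_arm:
  motion:
    - [0.022, -0.08, 0, 0, 0, 0, 60]
    - [0.022, -0.16, 0, 0, 0, 0, 60]
    - [0.022, -0.225, 0, 0, 0, 0, 60]
    - [0.022, -0.225, 0, 0, 0, 0, 60]
    - [0.022, -0.225, 0, 0, 0, 0, 60]
    - [0.022, -0.225, 0, 0, 0, 0, 60]
    - [0.022, -0.225, 0, 0, 0, 0, 60]

```text
time: 75.1
tool_pos: [0.5051, -0.02, 0.1192]
tool_rot: [-0.0, 1.0, 0.012, -0.0]
contact_force: [-0.1, 0.1, -0.1]
gripper_width: 0.765
```

```bash
python3 look.py 35 220 150 180 150 220 180 200 150
```

```text
75.2 [ 0.50513006 -0.02028569  0.11938594] [-1.000e-04  9.999e-01  1.220e-02 -1.000e-04] 0.7669250859414893 [ 0.21912345 -0.34554184  0.21192544]
```

View pics/s35c.png

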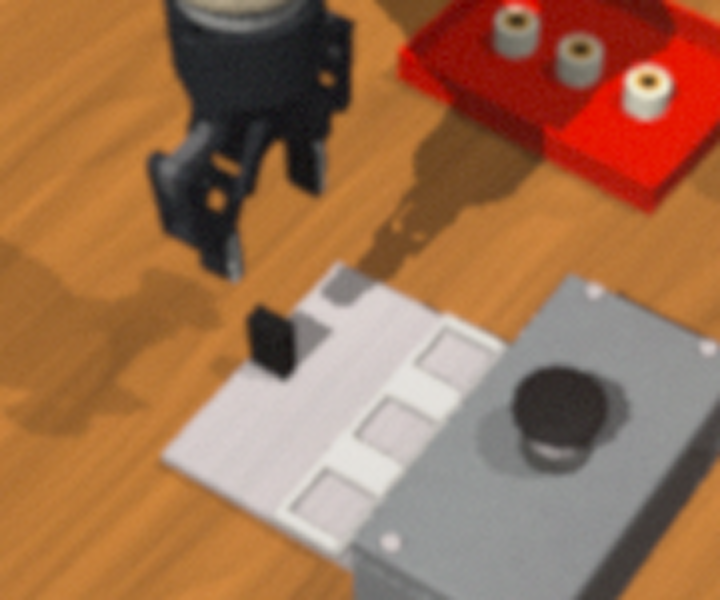

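Call:
step_arm:
  motion:
    - [0, -0.007, -0.06, 0, 0, 0, 60]
    - [0, -0.007, -0.12, 0, 0, 0, 60]
    - [0, -0.007, -0.16, 0, 0, 0, 60]
    - [0, -0.007, -0.18, 0, 0, 0, 60]
    - [0, -0.007, -0.18, 0, 0, 0, 60]
    - [0, -0.007, -0.18, 0, 0, 0, 255]
    - [0, -0.007, -0.18, 0, 0, 0, 255]
    - [0, -0.007, -0.18, 0, 0, 0, 255]
    - [0, -0.007, -0.18, 0, 0, 0, 255]
    - [0, -0.007, -0.18, 0, 0, 0, 255]

```text
time: 76.2
tool_pos: [0.5061, -0.0237, 0.031]
tool_rot: [-0.001, 1.0, 0.011, 0.001]
contact_force: [-0.3, 4.6, 4.3]
gripper_width: 0.15
```

Call:
step_arm:
  motion:
    - [0.02, 0.0005, 0, 0, 0, 0, 255]
    - [0.045, 0.001, 0, 0, 0, 0, 255]
    - [0.07, 0.0015, 0, 0, 0, 0, 255]
    - [0.095, 0.002, 0, 0, 0, 0, 255]
    - [0.12, 0.0025, 0, 0, 0, 0, 255]
    - [0.145, 0.003, 0, 0, 0, 0, 255]
    - [0.17, 0.0035, 0, 0, 0, 0, 255]
    - [0.19, 0.0035, 0, 0, 0, 0, 255]
    - [0.204, 0.0035, 0, 0, 0, 0, 255]
    - [0.204, 0.0035, 0, 0, 0, 0, 255]

```text
time: 77.2
tool_pos: [0.6056, -0.0213, 0.0309]
tool_rot: [-0.002, 1.0, 0.012, -0.003]
contact_force: [-13.3, 6.7, 13.1]
gripper_width: 0.151
```

Call:
step_arm:
  motion:
    - [0.004, 0, 0, 0, 0, 0, 255]
    - [0.006, 0, 0, 0, 0, 0, 255]
    - [0.006, 0, 0, 0, 0, 0, 255]
    - [0.006, 0, 0, 0, 0, 0, 255]

```text
time: 77.6
tool_pos: [0.6056, -0.0213, 0.0309]
tool_rot: [-0.002, 1.0, 0.012, -0.007]
contact_force: [-23.0, 5.4, 20.4]
gripper_width: 0.151
```

It's home: 99.5 mm moved and firm against the stop. Release and retreat.

Call:
step_arm:
  motion:
    - [-0.007, 0, 0, 0, 0, 0, 255]
    - [-0.007, 0, 0, 0, 0, 0, 60]
    - [-0.007, 0, 0, 0, 0, 0, 60]
    - [-0.007, 0, 0, 0, 0, 0, 60]
    - [-0.007, 0, 0.05, 0, 0, 0, 60]
    - [-0.007, 0, 0.14, 0, 0, 0, 60]
    - [-0.007, 0, 0.24, 0, 0, 0, 60]
    - [-0.1, -0.08, 0.3, 0, 0, 0, 60]
    - [-0.2, -0.16, 0.3, 0, 0, 0, 60]
    - [-0.28, -0.24, 0.3, 0, 0, 0, 60]

```text
time: 78.6
tool_pos: [0.4973, -0.1189, 0.1803]
tool_rot: [0.001, 1.0, 0.012, 0.002]
contact_force: [-0.3, -0.7, -0.4]
gripper_width: 0.765
```

Call:
step_arm:
  motion:
    - [0, -0.06, 0, 0, 0, 0, 60]
    - [0, -0.06, 0, 0, 0, 0, 60]
    - [0, -0.06, 0, 0, 0, 0, 60]

```text
time: 78.9
tool_pos: [0.4975, -0.1483, 0.1784]
tool_rot: [-0.0, 1.0, 0.011, 0.0]
contact_force: [0.4, 0.4, -0.3]
gripper_width: 0.76
```

```bash
python3 look.py 36 220 150 180 150 220 180 200 150; python3 - <<'E'
from h import *
t=grab('top');s=grab('scene')
im=t['pixels'].astype(float)
for u in (268,278,320,330):
    p=im[255:272,u-3:u+4,2].mean(1);g=-np.diff(p);i=np.argmax(g);w=g[i-2:i+3].clip(0);r=255.5+(w@np.arange(i-2,i+3))/w.sum();print(u,r,onz(t,(u,r),.012)[:2])
dk=lambda r,g,b:(r<60)&(g<60)&(b<60)
for c,st in blobs(s,dk,(340,235,40,30)): print('head sc',c,st)
wr=lambda r,g,b:(b>60)&(abs(r-b)<70)
for c,st in blobs(t,wr,(122,255,66,84),30): print('tray top',c,st,onz(t,c,.024))
E
```

```text
79.0 [ 0.4977526  -0.14728779  0.17814043] [-2.000e-04  9.999e-01  1.170e-02 -1.000e-04] 0.7657372494564196 [-0.07528911 -0.66447398 -0.04379995]
268 264.72095671981776 [0.58884315 0.04605495]
278 264.65328467153284 [0.58903436 0.02435435]
320 263.6078886310905 [ 0.59150192 -0.06706044]
330 263.50581395348837 [ 0.59177045 -0.08889531]
head sc [359.70897833 251.38390093] [349 243  22  18 323]
tray top [155.2020202  275.75757576] [147 270  16  12  99] [0.56416208 0.28433678 0.024     ]
tray top [153.71186441 299.57627119] [146 293  15  14 118] [0.51374483 0.28569968 0.024     ]
tray top [153.17293233 322.5037594 ] [146 316  15  14 133] [0.46568227 0.28512658 0.024     ]
```

View pics/s36.png

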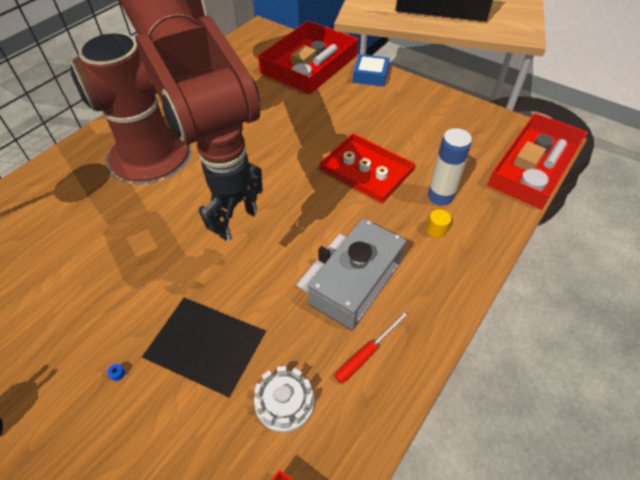

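View pics/t36.png

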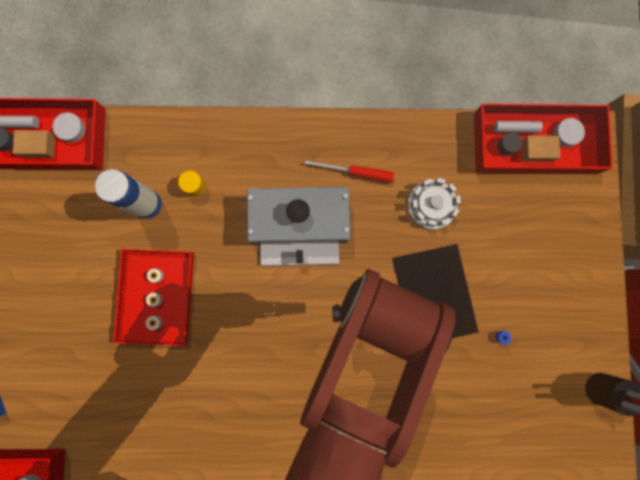

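The final pictures show the three rollers upright in the tray (top view at (155,276), (154,300) and (153,323)). The slide is at the same home edge as before (0.589–0.592), the plunger is up, and the bystanders haven't moved.

```bash
python3 -c "
from plant import manip
print(manip.job_done())"
```

```text
the job is handed in; nothing more can be done
None
```

I marked all three rollers with two full plunger strokes, stood them upright in the red tray and left the slide pushed home. The job was handed in at about 79 s of the 210 s limit, and the interface gave no verdict.

**Last checks:**
- **Slide:** its front edge matches the position it held at home before the strokes, to within 0.1 mm. The last push was firm against the stop after 99.5 mm of travel.
- **Plunger:** each stroke ended firmly on the stop at 22 N, with no further travel. It was up after each stroke and is up now.
- **Rollers:** three stand upright in the tray, well clear of the walls.
- **Everything else:** the bystanders and the blue look-alike are where they were, and the gripper is clear of everything.

**What disagreed or needed mending:**
- **Slide start:** it seems to have begun about 5 mm open, because the first pull moved only 93.5 mm but ended firmly on the stop.
- **Slide drift:** it crept a few millimetres inward while I loaded the pockets.
- **Third roller:** it first sat tilted with its front edge on a pocket rim. My first reset shifted it the wrong way. Touching its top confirmed the tilt, and a second reset seated it flat before the strokes.
- **Heights:** the two cameras together put heights about 5–6 mm too high, so I relied on contact heights and comparisons between rollers.

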